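# Turn the washed dishes mouth up and tray them for the microscope

## Robot

A 6-joint arm with a two-finger parallel gripper is mounted at the origin on the work surface. World frame = base frame: x ahead of the robot, y to its left, z up, the work surface at z = 0. Lengths are in m, angles in degrees, forces in N, time in s.
With the tool pointing down it reaches from about 0.35 to 0.875 m from the base axis. Payload 4.2 kg.
Tool frame: the origin (TCP) lies on the centre line of the jaws, within the pads' length; the fingertips stand 17 mm ahead of it and the grasp point (between the pads) lies 2 mm behind it (tips_ahead is the distance from the TCP to the fingertips, in m); z points along the fingers, x is the direction in which the jaws open and shut, and the axes are right-handed (so a half turn about z gives the same grasp; the last joint's range is limited). The gripper opens to 87 mm and grips with 3 to 60 N. Pads are 19 mm wide; open, the fingers measure 117 mm over their backs; the gripper's body (75 mm by 190 mm) begins 51 mm behind the grasp point.
Start: joints at [80.879, 22.042, 0.453, 0, -68.411, -14.817], TCP at [0.254, 0.571, 0.24] pointing down, gripper open.
Joint ranges: [-179.83, 179.83], [-69.29, 118.12], [-61.27, 80.66], [-181.25, 117.63], [-171.15, -9.14], [-177.46, 177.46]. Speed limits (degrees/s): [159.86, 159.86, 180, 180, 180, 180].

## Interface

Orientations are given as a 3x3 rotation matrix whose columns are the frame's x, y, z axes.
In Python, from station import sense, capture, camera_info, finish_job, boxes_of, spot_point, tips_ahead gives the robot as it stands. The module is installed in compiled form; this text tells all that it offers.
- The arm moves only by the tool carry_out, never from a script. Its arguments are lists of equal length, an entry for each row: "delta_pos": the shift along the tool's x, y, z scaled (see below), a list of three; "spin": the turn about the tool's z scaled (see below); "gripper": the opening in per cent of the stroke, from 0 (shut) to 100 (fully open). In form: {"delta_pos": [[x, y, z], ...], "spin": [spin, ...], "gripper": [gripper, ...]}. A call has 1 to 12 rows; each row is the pose to reach, as a shift and turn from the pose commanded when the call began, along the tool's axes at that moment; what a row does not reach only later rows make up. The controller multiplies each number of a shift by 0.1 m and each number of a turn by pi/4 rad. A row lasts 1/8 s, in which the tool goes at most 62.5 mm and 10.7 degrees, less where a joint would pass 70% of its speed; a pose out of reach is approached as far as the arm can. A call with a number of a shift or a turn outside -1 to 1 is refused whole. A call with a gripper value outside its range is refused whole. The fingers move at their own pace and stop on an object; the grip force is fixed at half the most. Time passes only in rows, so rows that repeat a pose let the fingers close. It gives the time, the measured TCP pose, the force and the opening at its end, in the units of the state.
- sense(): the state, without advancing time (a new reading comes with each control period).
- capture(name): name is "side" or "top"; returns the picture (384x512x3 uint8, red, green, blue); there is no depth.
- camera_info(name): a dict with "fov_y" (degrees; the focal length in pixels is half the picture's height over the tangent of half this angle, whatever the lens; pixels are square), "cx", "cy" (the principal point, pixels), "origin" and "rotation" of the camera in the world. Camera axes: x right, y down, z forward; pixel columns grow to the right and rows downward; lengths in m; the calibration is good to about 2 mm. A picture is of the moment at which its call begins. camera_info takes no time and is no camera call.
- finish_job(): hands the job in, once; it reports no verdict.
Trained networks look in the newest picture that a camera, given by its name, has taken for a name from the list of things; names that differ only in an ending like _2 or _b are one class to them, and where a whole thing is asked for, a point or a joint stands for the part that bears it (a point fixed in the world has none). Each returns a list of dicts, best first, with "p" (0 to 1); they miss things now and then, are a little off and sometimes report something else, mostly with a low value. They report only what shows in the picture. A call takes as long as a camera call. They do not tell look-alikes from the thing itself.
- boxes_of(camera, query): "centre" ([x, y, z] in m, in world coordinates, good to about 4 mm: the middle of the surface that is visible of it).
- spot_point(camera, query): "centre" ([x, y, z] in m, in world coordinates, good to about 4 mm: a listed point, or the origin of a listed thing).
The state is a dict: "time_s": time; "joints": joint angles; "joint_velocities": joint speeds; "effort": joint torques, N m; "tcp_pos": TCP position; "ee_rot": TCP orientation; "wrist_force": force on the tool from outside, world axes, zero at the start; "moment": the same for the moment, N m; "gripper_width": opening from 0.0 (shut) to 1.0 (fully open).
Only numpy, scipy, OpenCV 4.12 (cv2) and the standard library are available. Lean on these libraries where they do the work, as an engineer would, in place of code of your own. Each camera call takes 0.05 s, during which the arm holds its last target. There are 200 camera calls.

## Task

Three or four washed six-well dishes lie on the bench, some mouth up and some mouth down. Put them all into the steel carrying tray, mouth up, each lying flat on its floor; a dish that lies mouth down is to be turned over in the turnover tray (level the leaf, lay the dish on it, raise the leaf by its bar until the dish tumbles onto the catch side, then take it from there), never swung over in the fingers. Finish with the leaf lowered level again, and leave everything else on the bench where it stands.

Things in the scene. Friction and masses are not known exactly. Their poses are not given: they have to be found in the camera images.
- dish_a: six-well dish: white plastic open box 90 (its x) x 54 (its y) x 18 mm high (its z), six square wells (3 x 2) opening to its +z side, closed flat floor on its other side; walls 3 mm, about 70 to 120 g. Origin: centre of the outer face of the closed floor; so mouth up it rests with its origin on the surface and z up, mouth down its origin is 18 mm above the surface and z points down. May be absent
- dish_b: six-well dish: white plastic open box 90 (its x) x 54 (its y) x 18 mm high (its z), six square wells (3 x 2) opening to its +z side, closed flat floor on its other side; walls 3 mm, about 70 to 120 g. Origin: centre of the outer face of the closed floor; so mouth up it rests with its origin on the surface and z up, mouth down its origin is 18 mm above the surface and z points down. May be absent
- dish_c: six-well dish: white plastic open box 90 (its x) x 54 (its y) x 18 mm high (its z), six square wells (3 x 2) opening to its +z side, closed flat floor on its other side; walls 3 mm, about 70 to 120 g. Origin: centre of the outer face of the closed floor; so mouth up it rests with its origin on the surface and z up, mouth down its origin is 18 mm above the surface and z points down. May be absent
- dish_d: six-well dish: white plastic open box 90 (its x) x 54 (its y) x 18 mm high (its z), six square wells (3 x 2) opening to its +z side, closed flat floor on its other side; walls 3 mm, about 70 to 120 g. Origin: centre of the outer face of the closed floor; so mouth up it rests with its origin on the surface and z up, mouth down its origin is 18 mm above the surface and z points down. May be absent
- turner: turnover tray, fixed to the bench: steel base plate 160 (its x) x 230 mm (its y), level catch tray on the +y side, hinged leaf on the -y side. Origin on the bench under the hinge; the hinge axis runs along its x at y = 0, height 45 mm. A dish laid on the level leaf, long side along the hinge, slides to the sill as the leaf rises and tumbles over it onto the catch floor, other face up
- leaf (a joint): angle (rad) of the turnover tray's leaf: 0 level (on its stop), 1.57 upright, 1.95 end of travel, leaning over the catch. Stiff hinge (about 0.35 N m): it stays where it is left, never falls back by itself, and takes 3 to 6 N at the bar. A dish tumbles off at about upright, surely by 1.75
- leaf_bar (a point): middle of the leaf's handle bar: black, round, 12 mm thick, 130 mm long, parallel to the hinge, a thin arm at each end. Moves with the leaf on a circle of 158 mm radius about the hinge axis, at y = -157 mm of the turner and height 60 mm when level, with a 39 mm gap to the leaf's outer end. It can turn between fingers that pinch it from above
- leaf_mid (a point): middle of the leaf's floor, on its surface; moves with the leaf. Aluminium floor, y = -2 to -112 mm of the turner, 130 mm wide between side walls 12 mm high, at height 35 mm when level (10 mm below the catch floor). Sill at the hinge end (y = -2 to -6 mm) 7 mm high; no wall at the outer end. A dish laid centred here, or up to 15 mm farther out, leaves room for fingers beside it
- catch_mid (a point): middle of the catch floor, on its surface, at height 45 mm. The floor runs from y = 0 to 105 mm of the turner, 140 mm wide between side walls 14 mm high; low far stop 6 mm high, no wall at the hinge
- tray: steel carrying tray, fixed, 360 (its x) x 124 (its y) mm, rim 14 mm high and walls 4 mm thick, its floor 4 mm above the bench. Origin: centre of its underside. Room for four dishes side by side with their long sides across it
- petri: closed clear petri dish, 92 mm across, 28 mm high, a bystander; origin at the centre of its underside
- tip_box: grey box of pipette tips with a clear lid, 82 x 122 x 65 mm, a bystander; origin at the centre of its underside
- reagent: small capped bottle, 60 mm across, 120 mm high, a bystander; origin at the centre of its underside
- pipette: white hand pipette lying flat, 250 mm long, 28 mm wide, a bystander; origin under it near its middle
- tube_rack: white tube rack, 70 x 160 x 70 mm, some orange caps in it, a bystander; origin at the centre of its underside
- beaker: glass beaker, 70 mm across, 75 mm high, a bystander; origin at the centre of its underside
- timer: grey bench timer, 60 x 50 x 20 mm, a bystander; origin at the centre of its underside
There are look-alikes about, which are no part of the job. Leave any blue, turquoise or yellow look-alike of the dish_b alone.

How it is judged:
By the outcome, as a careful person would: the job done as asked, in the order asked, and still so for the second after the job is handed in, with the robot touching nothing.
Of dish_a, dish_b, dish_c, dish_d only 3 to 4 are there at a start; the rules pass over those that are not, and their reading is None.
At some moment in a run one of dish_a, dish_b, dish_c, dish_d may be knocked a few centimetres aside while the robot is not near it.
Once in a run the grip may slacken for a moment while it holds something.
It also fails if it takes over 210 s, if anything falls off the work surface, if the arm or the gripper's body presses on something with over 40 N, if the wrist force passes 120 N, or if a joint passes its speed limit or range.

## Working session

There is one attempt and no reset: what is moved stays moved. The work goes in short steps, Python scripts to look and compute and a tool call to move; the robot and the scene stay as the last step left them, time stands still between calls to the robot, and variables do not carry over. Pictures are saved under pics/ and viewed, about 12 in all and at most 16, crops included, and the job is handed in when it is done.

Besides the shell and the picture viewer there is one more tool, called after ">>>" as name(argument=value, ...), one argument or row to a line, values as JSON. carry_out: Moves the arm, as the interface text tells. Its arguments: {"type":"object","properties":{"delta_pos":{"type":"array","items":{"type":"array","items":{"type":"number","minimum":-1,"maximum":1}}},"spin":{"type":"array","items":{"type":"number","minimum":-1,"maximum":1}},"gripper":{"type":"array","items":{"type":"number"}}},"required":["delta_pos","spin","gripper"]}

```bash
mkdir -p pics
cat > h.py <<'E'
import numpy as np, cv2
from station import *
def save(n,img): cv2.imwrite(f'pics/{n}.png',cv2.cvtColor(img,cv2.COLOR_RGB2BGR))
def cam(n):
    c=camera_info(n); f=192/np.tan(np.radians(c['fov_y'])/2)
    return f,c['cx'],c['cy'],np.array(c['origin']),np.array(c['rotation'])
def proj(n,P):
    f,cx,cy,o,R=cam(n); q=(np.atleast_2d(P)-o)@R
    return np.c_[cx+f*q[:,0]/q[:,2],cy+f*q[:,1]/q[:,2]]
def unproj(n,uv,z):
    f,cx,cy,o,R=cam(n); uv=np.atleast_2d(uv).astype(float)
    d=np.c_[(uv[:,0]-cx)/f,(uv[:,1]-cy)/f,np.ones(len(uv))]@R.T
    return o+d*((z-o[2])/d[:,2])[:,None]
E
python3 - <<'E'
from h import *
for n in('top','side'):
    im=capture(n); save(n+'0',im); print(n,camera_info(n))
im=cv2.imread('pics/top0.png')
cv2.imwrite('pics/top0b.png',cv2.resize(im,(800,600),interpolation=cv2.INTER_CUBIC))
for q in ['dish_a','turner','tray','leaf_bar','leaf_mid','catch_mid']:
    for n in('top','side'):
        for r in spot_point(n,q): print(q,n,np.round(r['centre'],3),round(r['p'],2),proj(n,r['centre'])[0].round())
s=sense();print(s['time_s'],s['ee_rot'],s['tcp_pos'],s['gripper_width'],tips_ahead)
E
```

```text
top {'fov_y': 54.71416406611168, 'cx': 251.796341118623, 'cy': 190.25222258955185, 'origin': array([ 0.37782733, -0.0708065 ,  1.17322364]), 'rotation': array([[ 0.02203036, -0.98847395,  0.14977958],
       [-0.99958654, -0.02454687, -0.0149733 ],
       [ 0.01847733, -0.14938778, -0.98860603]])}
side {'fov_y': 55.82906702371161, 'cx': 253.75681649917257, 'cy': 190.49751739741214, 'origin': array([0.2164396 , 0.52181349, 0.79667991]), 'rotation': array([[-0.88542928, -0.32955412,  0.32773324],
       [-0.46471542,  0.63895431, -0.6130065 ],
       [-0.00738775, -0.69507659, -0.71889774]])}
dish_a top [ 0.59  -0.447 -0.004] 0.96 [363. 183.]
dish_a top [ 0.427 -0.103  0.004] 0.77 [256. 231.]
dish_a top [ 0.432 -0.405  0.015] 0.76 [352. 231.]
dish_a top [ 0.59  -0.312  0.   ] 0.73 [321. 181.]
dish_a top [ 0.299 -0.487 -0.   ] 0.67 [378. 275.]
dish_a top [ 0.447 -0.257  0.004] 0.63 [304. 225.]
dish_a side [ 0.447 -0.254 -0.   ] 0.93 [306. 185.]
dish_a side [ 0.423 -0.104  0.002] 0.9 [294. 221.]
dish_a side [ 0.592 -0.314 -0.005] 0.75 [272. 160.]
dish_a side [ 0.294 -0.487  0.001] 0.61 [
[... 304 characters left out ...]
 0.56 [215. 218.]
turner side [ 0.323 -0.269  0.004] 0.33 [347. 194.]
tray top [0.494 0.329 0.001] 0.89 [119. 206.]
tray side [ 0.496  0.325 -0.001] 0.88 [184. 346.]
leaf_bar top [ 0.659 -0.138  0.131] 0.97 [270. 149.]
leaf_bar top [ 0.432  0.108 -0.004] 0.56 [188. 228.]
leaf_bar side [ 0.655 -0.137  0.131] 0.86 [227. 154.]
leaf_mid side [ 0.637 -0.063  0.066] 0.65 [220. 189.]
catch_mid top [0.612 0.041 0.048] 0.75 [211. 169.]
catch_mid side [0.612 0.041 0.04 ] 0.76 [208. 224.]
0.7 [[-4.05749506e-01 -9.13984321e-01 -4.05682842e-06]
 [-9.13984321e-01  4.05749506e-01  1.39863950e-05]
 [-1.11372896e-05  9.38285041e-06 -1.00000000e+00]] [0.25356078 0.57121194 0.2395784 ] 1.0024064542053075 0.017
```

View pics/top0b.png

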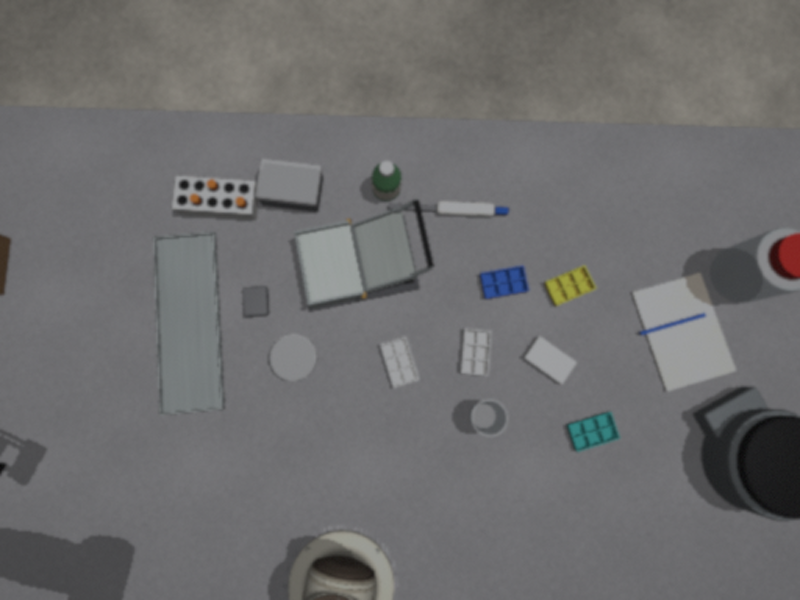

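View pics/side0.png

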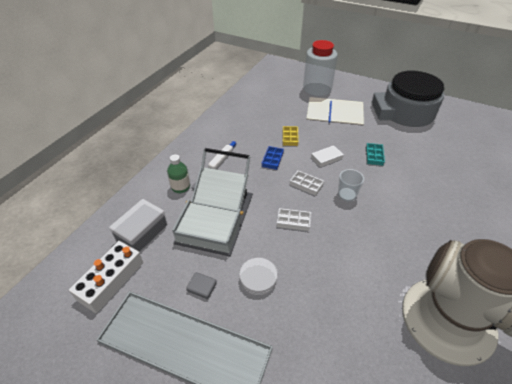

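The top view shows white dishes at (400,362) and (475,352), both mouth up, and one at (550,360) that looks mouth down. The blue, yellow and turquoise look-alikes are to be left. The leaf stands partly raised. Next I'll fit rectangles and check in an enlarged crop.

```bash
cat >> h.py <<'E'
def whites(n='top',zt=0.018,roi=None):
    im=capture(n); hsv=cv2.cvtColor(im,cv2.COLOR_RGB2HSV)
    m=((hsv[...,2]>150)&(hsv[...,1]<45)).astype(np.uint8)
    m=cv2.morphologyEx(m,cv2.MORPH_CLOSE,np.ones((5,5)))
    out=[]
    for c in cv2.findContours(m,cv2.RETR_EXTERNAL,cv2.CHAIN_APPROX_NONE)[0]:
        if cv2.contourArea(c)<150: continue
        w=unproj(n,c[:,0,:],zt)
        r=cv2.minAreaRect((w[:,:2]*1000).astype(np.float32))
        b=cv2.boxPoints(r); e=b[1]-b[0]; g=b[2]-b[1]
        L=e if np.hypot(*e)>np.hypot(*g) else g
        out.append((np.round(r[0],1),np.round(sorted(r[1]),1),round(float(np.degrees(np.arctan2(L[1],L[0])))%180,1),c[:,0,:].mean(0).round()))
    return im,out
E
python3 - <<'E'
from h import *
for n in('top','side'):
    im,o=whites(n)
    print(n)
    for x in o: print(*x)
im=capture('top')
save('crop1',cv2.resize(im[120:300,160:400],(800,600),interpolation=cv2.INTER_CUBIC))
for q in ['reagent','pipette','tip_box','beaker','petri','timer','tube_rack']:
    for n in('top',):
        for r in spot_point(n,q)[:1]: print(q,n,np.round(r['centre'],3),round(r['p'],2))
E
```

```text
top
[ 51.8 -49.9] [ 50.9 158.2] 42.5 [236. 358.]
[423.1 -99.3] [41.1 80.3] 18.5 [254. 232.]
[ 435.8 -404.2] [49.2 85. ] 55.7 [352. 230.]
[ 447.5 -250.6] [39.4 79.5] 174.5 [303. 225.]
[ 499.9 -674.2] [142.7 202.1] 17.2 [437. 214.]
[620.4  43. ] [101.  135.6] 13.2 [211. 168.]
[ 745.6 -233.5] [ 19.3 110.2] 88.9 [298. 132.]
[759.  287.8] [ 65.  157.5] 88.1 [134. 125.]
side
[-97.1   1.4] [29.4 49.5] 160.6 [500. 337.]
[1562.   -83.5] [107.5 200. ] 165.0 [ 14. 115.]
[ 557.8 -233.6] [1340.6 1457.7] 89.5 [259. 246.]
[  317.7 -1828.4] [ 425.3 1055.4] 26.4 [429.   9.]
[1438.2 -856.8] [ 981.2 1816.9] 69.0 [131.  65.]
reagent top [0.746 0.285 0.   ] 0.44
pipette top [ 0.743 -0.212  0.002] 0.83
tip_box top [ 0.777  0.129 -0.002] 0.92
beaker top [ 0.319 -0.272 -0.001] 0.76
petri top [ 0.431  0.106 -0.006] 0.64
timer top [ 0.631 -0.009  0.   ] 0.66
tube_rack top [0.746 0.28  0.001] 0.87
```

View pics/crop1.png

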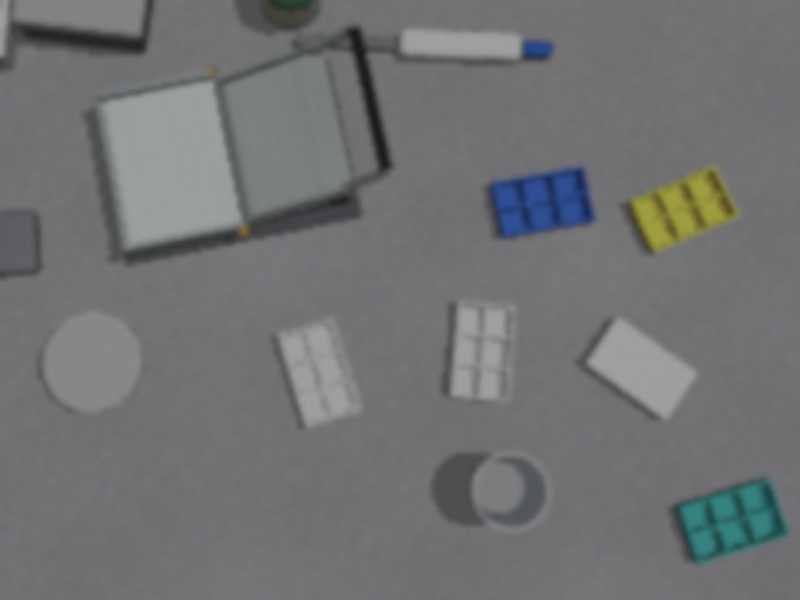

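Run:
```python
from h import *
def C(p): return np.array(p)/3.3333+[160,120]-0.35
def rep(name,p,z):
    w=unproj('top',C(p),z)[:,:2]*1000; e=np.roll(w,-1,0)-w
    print(name,w.mean(0).round(1),np.hypot(*e.T).round(),np.degrees(np.arctan2(e[:,1],e[:,0])).round(1))
rep('a',[(277,332),(330,318),(360,410),(308,428)],.016)
rep('b',[(456,300),(516,303),(508,403),(449,398)],.016)
rep('c',[(620,317),(698,373),(665,419),(584,362)],.018)
rep('hinge',[(210,71),(243,230)],.045)
rep('catch',[(98,100),(217,80),(243,222),(125,250)],.05)
rep('bar',[(353,33),(386,165)],.131)
```

```text
a [ 425.  -101.9] [51. 90. 51. 93.] [ -73.9 -160.8  110.1   19.4]
b [ 448.1 -254.6] [57. 94. 55. 92.] [-91.5 175.3  86.5  -3.8]
c [ 435.7 -403.6] [88. 54. 91. 55.] [-125.   143.6   55.7  -38.8]
hinge [627.5 -10.9] [155. 155.] [-166.7   13.3]
catch [613.1  39.8] [112. 137. 111. 144.] [ -78.6 -168.1  105.    12.6]
bar [ 657.1 -137.9] [121. 121.] [-165.5   14.5]
```

```bash
cat >> h.py <<'E'
def Rz(yaw):
    a=np.radians(yaw); x=np.array([np.cos(a),np.sin(a),0]); z=np.array([0,0,-1.])
    return np.c_[x,np.cross(z,x),z]
def yawof(R): return np.degrees(np.arctan2(R[1,0],R[0,0]))
T=np.array([.628,-.011]); TY=13.3
def tw(x,y):
    a=np.radians(TY); return T+np.array([[np.cos(a),-np.sin(a)],[np.sin(a),np.cos(a)]])@[x,y]
def plan(wps,pos=None,yaw=None):
    """wps: (x,y,z,yaw unwrapped). prints rows-calls in tool units"""
    s=sense()
    p=np.array(s['tcp_pos'] if pos is None else pos); y=yawof(np.array(s['ee_rot'])) if yaw is None else yaw
    for w in wps:
        tp=np.array(w[:3]); ty=w[3]
        n=1
        while True:
            d=(tp-p)/n; a=(ty-y)/n
            if abs(a)<=45 and all(np.abs(Rz(y+a*k).T@d).max()<=.0999 for k in range(n)): break
            n+=1
        for k in range(n):
            m=n-k; d=(tp-p)/m; a=(ty-y)/m
            u=np.round(Rz(y).T@d*10,3); sp=round(-a/45,3)
            rows=max(np.ceil(np.linalg.norm(u)*.1/.06),np.ceil(abs(sp)*45/10.5))
            p=p+Rz(y)@u*.1; y=y-sp*45
            print(u.tolist(),sp,'rows',int(rows),'->',p.round(3),round(y,1))
        print('--')
E
python3 - <<'E'
from h import *
b=tw(0,-.1325);print(b)
plan([(*b,.24,-256.7)])
E
```

```text
[ 0.65848159 -0.1399462 ]
[0.54, -0.732, -0.001] 0.352 rows 2 -> [0.299 0.492 0.24 ] -129.8
[0.319, -0.851, -0.0] 0.353 rows 2 -> [0.344 0.413 0.24 ] -145.7
[0.074, -0.906, -0.001] 0.352 rows 2 -> [0.389 0.334 0.24 ] -161.5
[-0.176, -0.892, -0.0] 0.353 rows 2 -> [0.434 0.255 0.24 ] -177.4
[-0.413, -0.81, -0.001] 0.352 rows 2 -> [0.478 0.176 0.24 ] -193.2
[-0.619, -0.666, -0.0] 0.353 rows 2 -> [0.523 0.097 0.24 ] -209.1
[-0.778, -0.472, -0.001] 0.352 rows 2 -> [0.568 0.018 0.24 ] -225.0
[-0.877, -0.241, -0.0] 0.353 rows 2 -> [ 0.614 -0.061  0.24 ] -240.8
[-0.909, 0.008, -0.001] 0.352 rows 2 -> [ 0.659 -0.14   0.24 ] -256.7
--
```

>>> carry_out(
  delta_pos=[
    [0.54, -0.732, 0],
    [0.54, -0.732, 0],
    [0.54, -0.732, 0],
  ],
  spin=[0.352, 0.352, 0.352],
  gripper=[40, 40, 40],
)

```text
time_s: 1.58
tcp_pos: [0.2994, 0.4907, 0.2401]
ee_rot: [[-0.641, -0.767, 0.0], [-0.767, 0.641, 0.0], [-0.0, 0.0, -1.0]]
wrist_force: [0.7, 0.5, 0.7]
gripper_width: 0.743
```

>>> carry_out(
  delta_pos=[
    [0.319, -0.851, 0],
    [0.319, -0.851, 0],
    [0.319, -0.851, 0],
  ],
  spin=[0.353, 0.353, 0.353],
  gripper=[40, 40, 40],
)

```text
time_s: 1.95
tcp_pos: [0.3441, 0.4127, 0.2399]
ee_rot: [[-0.826, -0.563, 0.0], [-0.563, 0.826, 0.001], [-0.001, 0.0, -1.0]]
wrist_force: [-1.0, 0.9, 0.3]
gripper_width: 0.435
```

>>> carry_out(
  delta_pos=[
    [0.074, -0.906, 0],
    [0.074, -0.906, 0],
    [0.074, -0.906, 0],
  ],
  spin=[0.352, 0.352, 0.352],
  gripper=[40, 40, 40],
)

```text
time_s: 2.33
tcp_pos: [0.389, 0.3343, 0.2397]
ee_rot: [[-0.948, -0.317, 0.0], [-0.317, 0.948, 0.001], [-0.001, 0.0, -1.0]]
wrist_force: [-0.3, 0.3, -0.2]
gripper_width: 0.399
```

>>> carry_out(
  delta_pos=[
    [-0.176, -0.892, 0],
    [-0.176, -0.892, 0],
    [-0.176, -0.892, 0],
  ],
  spin=[0.353, 0.353, 0.353],
  gripper=[40, 40, 40],
)

```text
time_s: 2.7
tcp_pos: [0.434, 0.2558, 0.2395]
ee_rot: [[-0.999, -0.046, 0.0], [-0.046, 0.999, 0.0], [-0.0, 0.0, -1.0]]
wrist_force: [-1.0, 0.0, 0.6]
gripper_width: 0.403
```

>>> carry_out(
  delta_pos=[
    [-0.413, -0.81, 0],
    [-0.413, -0.81, 0],
    [-0.413, -0.81, 0],
  ],
  spin=[0.352, 0.352, 0.352],
  gripper=[40, 40, 40],
)

```text
time_s: 3.08
tcp_pos: [0.479, 0.177, 0.2394]
ee_rot: [[-0.974, 0.227, 0.0], [0.227, 0.974, 0.0], [-0.0, 0.0, -1.0]]
wrist_force: [-0.0, -0.7, -0.3]
gripper_width: 0.396
```

>>> carry_out(
  delta_pos=[
    [-0.619, -0.666, 0],
    [-0.619, -0.666, 0],
    [-0.619, -0.666, 0],
  ],
  spin=[0.353, 0.353, 0.353],
  gripper=[40, 40, 40],
)

```text
time_s: 3.45
tcp_pos: [0.5241, 0.0981, 0.2392]
ee_rot: [[-0.875, 0.485, 0.0], [0.485, 0.875, 0.0], [0.0, 0.0, -1.0]]
wrist_force: [0.6, 0.2, -0.7]
gripper_width: 0.406
```

>>> carry_out(
  delta_pos=[
    [-0.778, -0.472, 0],
    [-0.778, -0.472, 0],
    [-0.778, -0.472, 0],
  ],
  spin=[0.352, 0.352, 0.352],
  gripper=[40, 40, 40],
)

```text
time_s: 3.82
tcp_pos: [0.5691, 0.019, 0.2391]
ee_rot: [[-0.709, 0.705, -0.0], [0.705, 0.709, 0.0], [0.0, -0.0, -1.0]]
wrist_force: [-0.4, 0.8, 0.1]
gripper_width: 0.4
```

>>> carry_out(
  delta_pos=[
    [-0.877, -0.241, 0],
    [-0.877, -0.241, 0],
    [-0.877, -0.241, 0],
  ],
  spin=[0.353, 0.353, 0.353],
  gripper=[40, 40, 40],
)

```text
time_s: 4.2
tcp_pos: [0.614, -0.0599, 0.239]
ee_rot: [[-0.489, 0.872, -0.001], [0.872, 0.489, 0.0], [0.0, -0.0, -1.0]]
wrist_force: [-0.1, 0.4, -0.9]
gripper_width: 0.399
```

>>> carry_out(
  delta_pos=[
    [-0.909, 0.008, 0],
    [-0.909, 0.008, 0],
    [-0.909, 0.008, 0],
    [-0.909, 0.008, 0],
  ],
  spin=[0.352, 0.352, 0.352, 0.352],
  gripper=[40, 40, 40, 40],
)

```text
time_s: 4.7
tcp_pos: [0.6582, -0.1376, 0.2396]
ee_rot: [[-0.234, 0.972, -0.0], [0.972, 0.234, 0.0], [0.001, -0.0, -1.0]]
wrist_force: [0.1, -0.9, 0.2]
gripper_width: 0.4
```

>>> carry_out(
  delta_pos=[
    [0, 0, 0.5],
    [0, 0, 0.9],
    [0, 0, 0.9],
  ],
  spin=[0, 0, 0],
  gripper=[40, 40, 40],
)

```text
time_s: 5.08
tcp_pos: [0.656, -0.1379, 0.1466]
ee_rot: [[-0.233, 0.972, -0.008], [0.972, 0.233, 0.001], [0.002, -0.007, -1.0]]
wrist_force: [0.4, -0.2, -0.3]
gripper_width: 0.398
```

>>> carry_out(
  delta_pos=[
    [0, 0, 0.1],
    [0, 0, 0.18],
    [0, 0, 0.18],
    [0, 0, 0.18],
    [0, 0, 0.18],
    [0, 0, 0.18],
    [0, 0, 0.18],
  ],
  spin=[0, 0, 0, 0, 0, 0, 0],
  gripper=[40, 40, 0, 0, 0, 0, 0],
)

```text
time_s: 5.95
tcp_pos: [0.6583, -0.1382, 0.1307]
ee_rot: [[-0.23, 0.973, -0.001], [0.973, 0.23, 0.003], [0.003, 0.0, -1.0]]
wrist_force: [0.5, 5.3, -1.9]
gripper_width: 0.128
```

Run:
```python
from h import *
s=sense();p=np.array(s['tcp_pos']);print(p,s['wrist_force'],s['gripper_width']*87)
a=np.radians(TY);d=p[:2]-T
print('turner frame',d@[np.cos(a),np.sin(a)],d@[-np.sin(a),np.cos(a)])
```

```text
[ 0.65834729 -0.13816728  0.13068946] [ 0.54005341  5.31394973 -1.89820177] 11.124901565288068
turner frame 0.00027854735472636165 -0.13073789376372952
```

>>> carry_out(
  delta_pos=[
    [-0.05, 0, 0.08],
    [-0.097, 0, 0.164],
    [-0.138, 0, 0.25],
    [-0.174, 0, 0.341],
    [-0.204, 0, 0.435],
    [-0.229, 0, 0.526],
    [-0.25, 0, 0.634],
    [-0.262, 0, 0.732],
    [-0.262, 0, 0.745],
    [-0.262, 0, 0.745],
  ],
  spin=[0, 0, 0, 0, 0, 0, 0, 0, 0, 0],
  gripper=[0, 0, 0, 0, 0, 0, 0, 0, 0, 0],
)

```text
time_s: 7.2
tcp_pos: [0.6641, -0.1626, 0.0613]
ee_rot: [[-0.232, 0.973, -0.001], [0.973, 0.232, 0.002], [0.002, -0.0, -1.0]]
wrist_force: [-8.3, 12.2, 16.5]
gripper_width: 0.127
```

>>> carry_out(
  delta_pos=[
    [0, 0, 0],
    [0, 0, 0],
    [0, 0, 0],
    [0, 0, -0.4],
    [0, 0, -0.8],
    [0, 0, -1],
  ],
  spin=[0, 0, 0, 0, 0, 0],
  gripper=[40, 40, 40, 40, 40, 100],
)

```text
time_s: 7.95
tcp_pos: [0.6656, -0.1662, 0.1595]
ee_rot: [[-0.23, 0.973, 0.003], [0.973, 0.23, -0.001], [-0.002, 0.003, -1.0]]
wrist_force: [-0.8, -0.2, 0.4]
gripper_width: 0.447
```

Run:
```python
from h import *
for n in('top','side'):
    im=capture(n)
    if n=='side': save('side1',im)
    for q in('leaf_bar','leaf_mid','turner'):
        for r in spot_point(n,q)[:2]: print(n,q,np.round(r['centre'],3),round(r['p'],2))
print('expected',tw(0,-.157),tw(0,-.057))
print([x for x in whites('top')[1]])
```

```text
top leaf_bar [ 0.659 -0.162  0.059] 0.69
top leaf_mid [ 0.644 -0.063  0.035] 0.91
top turner [ 0.628 -0.012  0.   ] 0.61
side leaf_bar [ 0.659 -0.163  0.061] 0.57
side leaf_mid [ 0.64  -0.066  0.036] 0.88
side leaf_mid [ 0.446 -0.257  0.001] 0.2
expected [ 0.66411781 -0.16378908] [ 0.64111284 -0.0664712 ]
[(array([ 59.2, -24.6]), array([ 67.2, 179.2]), 68.2, array([227., 355.])), (array([185.1, 103. ]), array([105.9, 284.7]), 88.6, array([186., 310.])), (array([183.9, 364. ]), array([103.7, 202.2]), 91.0, array([ 99., 308.])), (array([306.6,  65. ]), array([49.9, 87.7]), 174.5, array([200., 268.])), (array([423.2, -99.2]), array([42.3, 83.8]), 17.9, array([254., 232.])), (array([ 435.8, -404.2]), array([51.1, 86.7]), 55.5, array([352., 230.])), (array([ 446.6, -250.5]), array([40.2, 80.9]), 175.4, array([303., 225.])), (array([459.3,  59.1]), array([ 65.9, 151.8]), 177.4, array([204., 221.])), (array([ 499.8, -674.6]), array([143.7, 204.1]), 17.2, array([437., 214.])), (array([602. , -80.3]), array([ 39.2, 100.9]), 103.0, array([250., 175.])), (array([759.3, 287.9]), array([ 66.3, 159. ]), 87.6, array([136., 124.])), (array([ 857. , -108.7]), array([63.2, 92.8]), 88.9, array([260.,  98.])), (array([831.7,  46.4]), array([123.1, 157.2]), 89.1, array([214.,  99.]))]
```

View pics/side1.png

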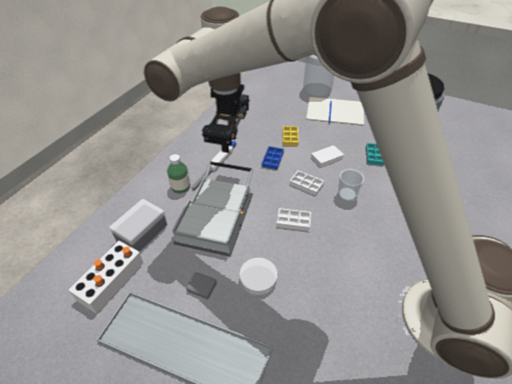

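Run:
```python
from h import *
y=yawof(np.array(sense()['ee_rot']))-360
plan([(.436,-.404,.11,-214.5),(.436,-.404,.021,-214.5)],yaw=y)
```

```text
[-0.449, -0.692, 0.114] -0.234 rows 2 -> [ 0.607 -0.225  0.144] -246.2
[-0.315, -0.763, 0.114] -0.234 rows 2 -> [ 0.55  -0.285  0.133] -235.6
[-0.171, -0.807, 0.114] -0.235 rows 2 -> [ 0.493 -0.344  0.121] -225.1
[-0.019, -0.825, 0.113] -0.234 rows 2 -> [ 0.436 -0.404  0.11 ] -214.5
--
[-0.0, 0.0, 0.89] -0.0 rows 2 -> [ 0.436 -0.404  0.021] -214.5
--
```

>>> carry_out(
  delta_pos=[
    [-0.449, -0.692, 0.114],
    [-0.449, -0.692, 0.114],
    [-0.449, -0.692, 0.114],
  ],
  spin=[-0.234, -0.234, -0.234],
  gripper=[100, 100, 100],
)

```text
time_s: 8.78
tcp_pos: [0.6065, -0.2262, 0.1452]
ee_rot: [[-0.402, 0.916, -0.001], [0.916, 0.402, 0.0], [0.001, -0.001, -1.0]]
wrist_force: [0.2, 0.6, 0.4]
gripper_width: 0.994
```

>>> carry_out(
  delta_pos=[
    [-0.315, -0.763, 0.114],
    [-0.315, -0.763, 0.114],
    [-0.315, -0.763, 0.114],
  ],
  spin=[-0.234, -0.234, -0.234],
  gripper=[100, 100, 100],
)

```text
time_s: 9.15
tcp_pos: [0.5504, -0.2853, 0.1342]
ee_rot: [[-0.562, 0.827, 0.0], [0.827, 0.562, -0.0], [-0.0, 0.0, -1.0]]
wrist_force: [1.0, -0.8, 1.1]
gripper_width: 1.0
```

>>> carry_out(
  delta_pos=[
    [-0.171, -0.807, 0.114],
    [-0.171, -0.807, 0.114],
    [-0.171, -0.807, 0.114],
  ],
  spin=[-0.235, -0.235, -0.235],
  gripper=[100, 100, 100],
)

```text
time_s: 9.52
tcp_pos: [0.4939, -0.3448, 0.1229]
ee_rot: [[-0.704, 0.71, 0.0], [0.71, 0.704, -0.0], [-0.001, 0.0, -1.0]]
wrist_force: [0.5, 0.2, 0.1]
gripper_width: 0.998
```

>>> carry_out(
  delta_pos=[
    [-0.019, -0.825, 0.113],
    [-0.019, -0.825, 0.113],
    [-0.019, -0.825, 0.113],
    [-0.019, -0.825, 0.113],
  ],
  spin=[-0.234, -0.234, -0.234, -0.234],
  gripper=[100, 100, 100, 100],
)

```text
time_s: 10.02
tcp_pos: [0.4382, -0.4035, 0.112]
ee_rot: [[-0.824, 0.566, 0.001], [0.566, 0.824, -0.001], [-0.001, 0.0, -1.0]]
wrist_force: [-0.4, 0.2, -0.1]
gripper_width: 0.998
```

Run:
```python
from h import *
im=capture('side'); save('side2',im[80:260,180:440])
for n in('side','top'):
    if n=='top': capture(n)
    for r in spot_point(n,'dish_c'): print(n,np.round(r['centre'],3),round(r['p'],2))
print(sense()['tcp_pos'],yawof(sense()['ee_rot'])-360)
```

```text
side [ 0.586 -0.448  0.001] 0.89
side [ 0.294 -0.486  0.001] 0.8
side [ 0.427 -0.104  0.002] 0.68
side [ 0.433 -0.399  0.021] 0.66
side [ 0.59  -0.311 -0.004] 0.56
top [ 0.426 -0.102  0.005] 0.71
top [ 0.436 -0.405  0.017] 0.6
top [ 0.3   -0.487  0.002] 0.59
top [ 0.588 -0.448  0.001] 0.49
top [ 0.446 -0.255  0.   ] 0.46
[ 0.43758144 -0.4033587   0.11174949] -214.43524444564935
```

View pics/side2.png

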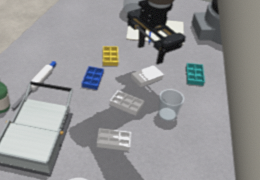

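The side crop shows the open gripper right over the mouth-down dish at (150,73). I'll go down and grip it.

>>> carry_out(
  delta_pos=[
    [0.01, 0, 0.4],
    [0.01, 0, 0.75],
    [0.01, 0, 0.9],
    [0.01, 0, 0.9],
    [0.01, 0, 0.9],
    [0.01, 0, 0.9],
    [0.01, 0, 0.9],
    [0.01, 0, 0.9],
    [0.01, 0, 0.9],
  ],
  spin=[0, 0, 0, 0, 0, 0, 0, 0, 0],
  gripper=[100, 100, 100, 40, 40, 40, 40, 40, 40],
)

```text
time_s: 11.35
tcp_pos: [0.4358, -0.4035, 0.0224]
ee_rot: [[-0.824, 0.566, 0.0], [0.566, 0.824, -0.0], [-0.001, -0.0, -1.0]]
wrist_force: [-1.4, 2.0, 6.0]
gripper_width: 0.617
```

>>> carry_out(
  delta_pos=[
    [0, 0, -0.3],
    [0, 0, -0.6],
    [0, 0, -0.95],
    [0, 0, -0.95],
  ],
  spin=[0, 0, 0, 0],
  gripper=[40, 40, 40, 40],
)

```text
time_s: 11.85
tcp_pos: [0.4374, -0.4045, 0.1194]
ee_rot: [[-0.824, 0.566, 0.006], [0.566, 0.824, -0.003], [-0.007, 0.0, -1.0]]
wrist_force: [0.0, -0.1, -0.9]
gripper_width: 0.617
```

Run:
```python
from h import *
s=sense();y=yawof(np.array(s['ee_rot']))-360
print(s['gripper_width']*87,s['wrist_force'],s['tcp_pos'])
p=tw(0,-.064);print(p)
plan([(*p,.14,-256.7),(*p,.08,-256.7)],yaw=y)
```

```text
53.683478625253414 [ 0.03923142 -0.11956178 -0.85509471] [ 0.43742101 -0.40448718  0.11937331]
[ 0.64272318 -0.07328345]
[0.046, 0.973, -0.052] 0.234 rows 2 -> [ 0.489 -0.322  0.125] -225.0
[0.223, 0.948, -0.051] 0.235 rows 2 -> [ 0.54  -0.239  0.13 ] -235.6
[0.393, 0.892, -0.052] 0.234 rows 2 -> [ 0.591 -0.156  0.135] -246.1
[0.55, 0.804, -0.051] 0.235 rows 2 -> [ 0.643 -0.073  0.14 ] -256.7
--
[-0.0, 0.0, 0.6] -0.0 rows 1 -> [ 0.643 -0.073  0.08 ] -256.7
--
```

>>> carry_out(
  delta_pos=[
    [0.046, 0.973, -0.052],
    [0.046, 0.973, -0.052],
    [0.046, 0.973, -0.052],
  ],
  spin=[0.234, 0.234, 0.234],
  gripper=[40, 40, 40],
)

```text
time_s: 12.22
tcp_pos: [0.4878, -0.3185, 0.1206]
ee_rot: [[-0.709, 0.705, -0.001], [0.705, 0.709, 0.001], [0.001, -0.0, -1.0]]
wrist_force: [-0.5, 0.3, -0.7]
gripper_width: 0.619
```

>>> carry_out(
  delta_pos=[
    [0.223, 0.948, -0.051],
    [0.223, 0.948, -0.051],
    [0.223, 0.948, -0.051],
  ],
  spin=[0.235, 0.235, 0.235],
  gripper=[40, 40, 40],
)

```text
time_s: 12.6
tcp_pos: [0.539, -0.2365, 0.1259]
ee_rot: [[-0.567, 0.824, -0.001], [0.824, 0.567, 0.0], [0.001, -0.001, -1.0]]
wrist_force: [0.2, -0.7, -0.8]
gripper_width: 0.618
```

>>> carry_out(
  delta_pos=[
    [0.393, 0.892, -0.052],
    [0.393, 0.892, -0.052],
    [0.393, 0.892, -0.052],
  ],
  spin=[0.234, 0.234, 0.234],
  gripper=[40, 40, 40],
)

```text
time_s: 12.98
tcp_pos: [0.5902, -0.1544, 0.1311]
ee_rot: [[-0.406, 0.914, -0.001], [0.914, 0.406, 0.0], [0.001, -0.001, -1.0]]
wrist_force: [-0.6, -0.5, -1.8]
gripper_width: 0.616
```

>>> carry_out(
  delta_pos=[
    [0.55, 0.804, -0.051],
    [0.55, 0.804, -0.051],
    [0.55, 0.804, -0.051],
    [0.55, 0.804, -0.051],
  ],
  spin=[0.235, 0.235, 0.235, 0.235],
  gripper=[40, 40, 40, 40],
)

```text
time_s: 13.48
tcp_pos: [0.6399, -0.0739, 0.1362]
ee_rot: [[-0.228, 0.974, -0.002], [0.974, 0.228, -0.0], [0.0, -0.002, -1.0]]
wrist_force: [-0.4, -0.9, -1.3]
gripper_width: 0.613
```

>>> carry_out(
  delta_pos=[
    [0, 0, 0.3],
    [0, 0, 0.6],
    [0, 0, 0.6],
    [0, 0, 0.6],
  ],
  spin=[0, 0, 0, 0],
  gripper=[40, 40, 40, 40],
)

```text
time_s: 13.98
tcp_pos: [0.6415, -0.0735, 0.0783]
ee_rot: [[-0.229, 0.973, 0.001], [0.973, 0.229, -0.0], [-0.001, 0.001, -1.0]]
wrist_force: [0.7, -0.1, -0.7]
gripper_width: 0.618
```

Run:
```python
from h import *
im=capture('side'); save('side3',cv2.resize(im[80:260,130:390],None,fx=2,fy=2))
s=sense();p=np.array(s['tcp_pos']);print(p,s['gripper_width']*87,s['wrist_force'])
a=np.radians(TY);d=p[:2]-T
print('turner frame',d@[np.cos(a),np.sin(a)],d@[-np.sin(a),np.cos(a)],yawof(s['ee_rot']))
```

```text
[ 0.64188274 -0.0730726   0.07875129] 53.80807852390267 [-0.27577916  0.70837414 -0.21624801]
turner frame -0.0007693980586065393 -0.06360145930380587 103.24730999730137
```

View pics/side3.png

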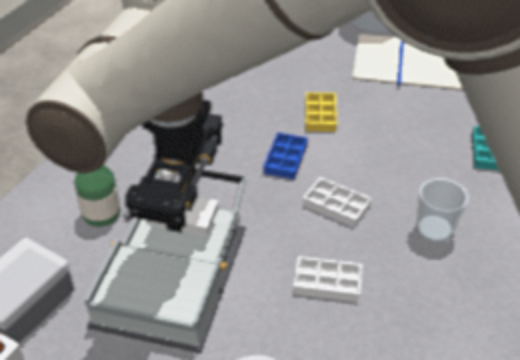

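>>> carry_out(
  delta_pos=[
    [0, 0, 0.12],
    [0, 0, 0.2],
    [0, 0, 0.205],
    [0, 0, 0.205],
    [0, 0, 0.205],
    [0, 0, 0.205],
    [0, 0, -0.3],
    [0, 0, -0.8],
    [0, 0, -0.8],
  ],
  spin=[0, 0, 0, 0, 0, 0, 0, 0, 0],
  gripper=[40, 40, 40, 74, 74, 74, 74, 74, 74],
)

```text
time_s: 15.15
tcp_pos: [0.644, -0.0722, 0.1625]
ee_rot: [[-0.23, 0.973, 0.011], [0.973, 0.23, 0.0], [-0.002, 0.01, -1.0]]
wrist_force: [-0.4, 0.1, -1.3]
gripper_width: 0.743
```

Run:
```python
from h import *
for n in('side','top'):
    im=capture(n)
    for r in spot_point(n,'dish_c'): print(n,np.round(r['centre'],3),round(r['p'],2))
    for r in spot_point(n,'leaf_bar')[:1]: print(n,'bar',np.round(r['centre'],3),round(r['p'],2))
print('want',tw(0,-.064))
s=sense();print(s['tcp_pos'],yawof(s['ee_rot']))
plan([(*tw(0,-.155),.145,103.3),(*tw(0,-.155),.06,103.3)])
```

```text
side [ 0.473 -0.251 -0.001] 0.98
side [ 0.424 -0.103  0.004] 0.87
side [ 0.637 -0.069  0.053] 0.8
side [ 0.586 -0.445  0.002] 0.74
side [ 0.293 -0.486 -0.001] 0.74
side [ 0.591 -0.314 -0.002] 0.68
side [ 0.659 -0.164  0.06 ] 0.36
side bar [ 0.663 -0.161  0.058] 0.85
top [ 0.424 -0.102  0.003] 0.96
top [ 0.593 -0.314 -0.   ] 0.94
top [ 0.474 -0.255  0.001] 0.92
top [ 0.641 -0.075  0.05 ] 0.85
top [ 0.589 -0.445  0.002] 0.74
top [ 0.3   -0.485  0.003] 0.55
top [ 0.322 -0.272 -0.002] 0.5
top bar [ 0.664 -0.161  0.06 ] 0.79
want [ 0.64272318 -0.07328345]
[ 0.64029381 -0.07233495  0.15543615] 103.27399351279078
[-0.925, 0.022, 0.104] -0.001 rows 2 -> [ 0.664 -0.162  0.145] 103.3
--
[0.0, -0.0, 0.85] 0.0 rows 2 -> [ 0.664 -0.162  0.06 ] 103.3
--
```

>>> carry_out(
  delta_pos=[
    [-0.925, 0.022, 0.1],
    [-0.925, 0.022, 0.1],
    [-0.925, 0.022, 0.1],
    [-0.925, 0.022, 0.1],
    [-0.925, 0.022, 0.1],
  ],
  spin=[0, 0, 0, 0, 0],
  gripper=[40, 40, 40, 40, 40],
)

```text
time_s: 16.08
tcp_pos: [0.6644, -0.1608, 0.1471]
ee_rot: [[-0.231, 0.973, -0.0], [0.973, 0.231, 0.0], [0.0, -0.0, -1.0]]
wrist_force: [0.2, -0.6, -0.2]
gripper_width: 0.409
```

>>> carry_out(
  delta_pos=[
    [0, 0, 0.4],
    [0, 0, 0.7],
    [0, 0, 0.84],
    [0, 0, 0.84],
    [0, 0, 0.84],
    [0, 0, 0.84],
    [0, 0, 0.84],
    [0, 0, 0.84],
  ],
  spin=[0, 0, 0, 0, 0, 0, 0, 0],
  gripper=[40, 40, 40, 40, 0, 0, 0, 0],
)

```text
time_s: 17.08
tcp_pos: [0.665, -0.1622, 0.0641]
ee_rot: [[-0.23, 0.973, 0.002], [0.973, 0.23, -0.001], [-0.001, 0.001, -1.0]]
wrist_force: [0.2, -1.1, 2.5]
gripper_width: 0.129
```

Run:
```python
from h import *
s=sense();p=np.array(s['tcp_pos']);print(p,s['gripper_width']*87,s['wrist_force'])
a=np.radians(TY);d=p[:2]-T
print('turner frame',d@[np.cos(a),np.sin(a)],d@[-np.sin(a),np.cos(a)],yawof(s['ee_rot']))
ph=np.radians(5.4+np.r_[0:61:5]); P=np.c_[-.158*np.cos(ph),-.158*np.sin(ph)]
print(((P-P[0])*10).round(3).tolist())
for a0,st in((60,5),(60,4)):
  ph=np.radians(5.4+a0+st*np.arange(0,12)); P=np.c_[-.158*np.cos(ph),-.158*np.sin(ph)]
  print(a0,st,((P-P[0])*10).round(3).tolist())
```

```text
[ 0.66501174 -0.16218404  0.06411859] 11.257373621371526 [ 0.18130326 -1.10833301  2.4605085 ]
turner frame 0.0012391929734412214 -0.15564365049383286 103.28388040296089
[[0.0, 0.0], [0.019, -0.137], [0.05, -0.271], [0.092, -0.402], [0.146, -0.529], [0.21, -0.651], [0.285, -0.767], [0.37, -0.875], [0.464, -0.976], [0.566, -1.069], [0.676, -1.152], [0.793, -1.225], [0.915, -1.288]]
60 5 [[0.0, 0.0], [0.128, -0.052], [0.259, -0.092], [0.394, -0.121], [0.531, -0.138], [0.669, -0.143], [0.806, -0.136], [0.943, -0.117], [1.077, -0.087], [1.208, -0.044], [1.335, 0.009], [1.457, 0.074]]
60 4 [[0.0, 0.0], [0.102, -0.042], [0.206, -0.078], [0.313, -0.105], [0.421, -0.126], [0.531, -0.138], [0.641, -0.143], [0.751, -0.141], [0.861, -0.13], [0.97, -0.112], [1.077, -0.087], [1.183, -0.054]]
```

>>> carry_out(
  delta_pos=[
    [0.019, 0, -0.137],
    [0.05, 0, -0.271],
    [0.092, 0, -0.402],
    [0.146, 0, -0.529],
    [0.21, 0, -0.651],
    [0.285, 0, -0.767],
    [0.37, 0, -0.875],
    [0.464, 0, -0.976],
    [0.464, 0, -0.976],
  ],
  spin=[0, 0, 0, 0, 0, 0, 0, 0, 0],
  gripper=[0, 0, 0, 0, 0, 0, 0, 0, 0],
)

```text
time_s: 18.2
tcp_pos: [0.6547, -0.1182, 0.1639]
ee_rot: [[-0.23, 0.973, 0.004], [0.973, 0.23, -0.003], [-0.004, 0.003, -1.0]]
wrist_force: [-0.1, -5.2, 5.4]
gripper_width: 0.13
```

>>> carry_out(
  delta_pos=[
    [0.102, 0, -0.093],
    [0.212, 0, -0.176],
    [0.329, 0, -0.249],
    [0.451, 0, -0.312],
    [0.579, 0, -0.364],
    [0.71, 0, -0.404],
    [0.845, 0, -0.433],
    [0.982, 0, -0.45],
    [0.982, 0, -0.45],
  ],
  spin=[0, 0, 0, 0, 0, 0, 0, 0, 0],
  gripper=[0, 0, 0, 0, 0, 0, 0, 0, 0],
)

```text
time_s: 19.32
tcp_pos: [0.632, -0.0212, 0.2097]
ee_rot: [[-0.231, 0.973, 0.005], [0.973, 0.231, -0.001], [-0.002, 0.004, -1.0]]
wrist_force: [-1.1, -0.5, 9.5]
gripper_width: 0.123
```

>>> carry_out(
  delta_pos=[
    [0.069, 0, -0.004],
    [0.138, 0, -0.005],
    [0.207, 0, -0.003],
    [0.275, 0, 0.002],
    [0.344, 0, 0.01],
    [0.412, 0, 0.021],
    [0.48, 0, 0.035],
    [0.546, 0, 0.051],
    [0.612, 0, 0.071],
    [0.677, 0, 0.094],
    [0.677, 0, 0.094],
    [0.677, 0, 0.094],
  ],
  spin=[0, 0, 0, 0, 0, 0, 0, 0, 0, 0, 0, 0],
  gripper=[0, 0, 0, 0, 0, 0, 0, 0, 0, 0, 0, 0],
)

```text
time_s: 20.82
tcp_pos: [0.6162, 0.0459, 0.197]
ee_rot: [[-0.23, 0.973, 0.002], [0.973, 0.23, 0.002], [0.001, 0.002, -1.0]]
wrist_force: [0.1, 1.4, 4.8]
gripper_width: 0.126
```

Run:
```python
from h import *
for n in('side','top'):
    im=capture(n)
    if n=='side': save('side4',cv2.resize(im[80:260,130:390],None,fx=2,fy=2))
    for r in spot_point(n,'dish_c'): print(n,np.round(r['centre'],3),round(r['p'],2))
print('catch',tw(0,.0525))
s=sense();p=np.array(s['tcp_pos']);print(p,s['gripper_width']*87,s['wrist_force'])
a=np.radians(TY);d=p[:2]-T
print('turner frame',d@[np.cos(a),np.sin(a)],d@[-np.sin(a),np.cos(a)])
```

```text
side [ 0.592 -0.312 -0.006] 0.88
side [ 0.47  -0.252  0.003] 0.83
side [ 0.423 -0.102  0.001] 0.75
side [ 0.59  -0.448  0.004] 0.72
side [ 0.296 -0.487  0.001] 0.66
side [0.617 0.025 0.049] 0.57
top [ 0.593 -0.313 -0.003] 0.88
top [ 0.473 -0.253  0.002] 0.86
top [0.618 0.023 0.04 ] 0.77
top [ 0.59  -0.449 -0.001] 0.76
top [ 0.424 -0.102  0.003] 0.72
top [ 0.3   -0.486  0.002] 0.55
catch [0.61592239 0.04009189]
[0.61620739 0.04586364 0.1970432 ] 11.113429866157407 [0.16704098 1.22907484 5.91880531]
turner frame 0.0016051462624142316 0.05805138113687334
```

View pics/side4.png

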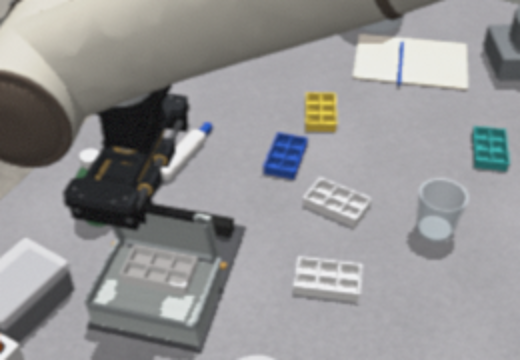

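The dish is on the catch, mouth up, at (165,265) in the side crop. Now I'll lower the leaf along the same arc.

>>> carry_out(
  delta_pos=[
    [-0.131, 0, -0.043],
    [-0.265, 0, -0.073],
    [-0.402, 0, -0.092],
    [-0.539, 0, -0.099],
    [-0.677, 0, -0.094],
    [-0.677, 0, -0.094],
  ],
  spin=[0, 0, 0, 0, 0, 0],
  gripper=[0, 0, 0, 0, 0, 0],
)

```text
time_s: 21.78
tcp_pos: [0.632, -0.0227, 0.2056]
ee_rot: [[-0.228, 0.974, 0.001], [0.974, 0.228, -0.001], [-0.001, 0.001, -1.0]]
wrist_force: [3.0, -1.8, 3.1]
gripper_width: 0.129
```

>>> carry_out(
  delta_pos=[
    [-0.137, 0, 0.017],
    [-0.272, 0, 0.046],
    [-0.403, 0, 0.086],
    [-0.531, 0, 0.138],
    [-0.653, 0, 0.201],
    [-0.77, 0, 0.274],
    [-0.88, 0, 0.357],
    [-0.982, 0, 0.45],
    [-0.982, 0, 0.45],
  ],
  spin=[0, 0, 0, 0, 0, 0, 0, 0, 0],
  gripper=[0, 0, 0, 0, 0, 0, 0, 0, 0],
)

```text
time_s: 22.9
tcp_pos: [0.6533, -0.1182, 0.159]
ee_rot: [[-0.229, 0.974, -0.003], [0.974, 0.229, -0.001], [-0.0, -0.003, -1.0]]
wrist_force: [2.3, -1.9, -1.5]
gripper_width: 0.122
```

>>> carry_out(
  delta_pos=[
    [-0.094, 0, 0.101],
    [-0.179, 0, 0.209],
    [-0.254, 0, 0.325],
    [-0.318, 0, 0.447],
    [-0.372, 0, 0.574],
    [-0.414, 0, 0.705],
    [-0.445, 0, 0.839],
    [-0.464, 0, 0.976],
    [-0.464, 0, 0.99],
    [-0.464, 0, 0.99],
  ],
  spin=[0, 0, 0, 0, 0, 0, 0, 0, 0, 0],
  gripper=[0, 0, 0, 0, 0, 0, 0, 0, 0, 0],
)

```text
time_s: 24.15
tcp_pos: [0.6637, -0.1624, 0.0606]
ee_rot: [[-0.229, 0.973, -0.002], [0.973, 0.229, -0.0], [0.0, -0.002, -1.0]]
wrist_force: [-4.2, -3.2, -2.7]
gripper_width: 0.127
```

>>> carry_out(
  delta_pos=[
    [0, 0, 0],
    [0, 0, 0],
    [0, 0, 0],
    [0, 0, -0.4],
    [0, 0, -0.8],
    [0, 0, -1],
    [0, 0, -1],
  ],
  spin=[0, 0, 0, 0, 0, 0, 0],
  gripper=[40, 40, 40, 40, 40, 100, 100],
)

```text
time_s: 25.02
tcp_pos: [0.6661, -0.1617, 0.1645]
ee_rot: [[-0.23, 0.973, 0.006], [0.973, 0.23, -0.0], [-0.002, 0.006, -1.0]]
wrist_force: [0.8, 0.4, -0.2]
gripper_width: 0.544
```

Run:
```python
from h import *
for n in('side','top'):
    im=capture(n)
    if n=='top': save('top5',cv2.resize(im[130:290,150:350],(800,640))[:600])
    for r in spot_point(n,'dish_c'): print(n,np.round(r['centre'],3),round(r['p'],2))
    for r in spot_point(n,'leaf_bar')[:1]: print(n,'bar',np.round(r['centre'],3),round(r['p'],2))
s=sense();p=np.array(s['tcp_pos']);print(p,yawof(s['ee_rot']),s['wrist_force'])
```

```text
side [ 0.593 -0.313 -0.003] 0.94
side [ 0.473 -0.25   0.002] 0.86
side [0.619 0.024 0.045] 0.84
side [ 0.293 -0.487  0.002] 0.75
side [ 0.424 -0.105  0.002] 0.72
side [ 0.587 -0.444  0.003] 0.7
side bar [ 0.661 -0.167  0.058] 0.68
top [ 0.424 -0.102  0.003] 0.97
top [ 0.591 -0.446  0.   ] 0.89
top [ 0.473 -0.252  0.003] 0.83
top [ 0.295 -0.484  0.002] 0.63
top [ 0.662 -0.162  0.058] 0.59
top [ 0.591 -0.314  0.004] 0.56
top [ 0.492  0.325 -0.001] 0.2
top bar [ 0.661 -0.16   0.06 ] 0.69
[ 0.66394706 -0.16172067  0.16020288] 103.2764782419321 [-0.424963   -0.95674422 -0.62066151]
```

View pics/top5.png

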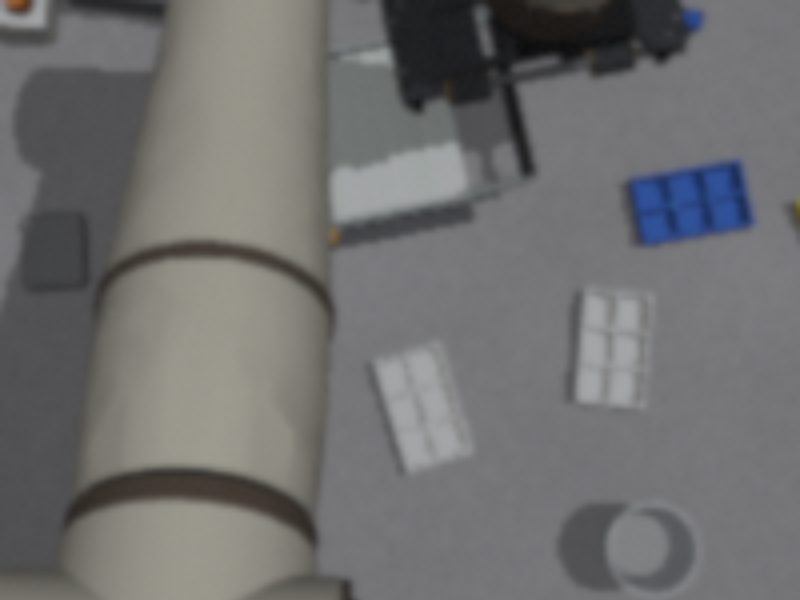

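Run:
```python
from h import *
w=unproj('top',np.array([(155,237),(214,234),(223,409),(163,413)])/1.5625-.2,.014)[:,:2]*1000; e=np.roll(w,-1,0)-w
print(w.mean(0),np.hypot(*e.T).round(),np.degrees(np.arctan2(e[:,1],e[:,0])).round(1))
plan([(.618,.024,.15,103.3),(.618,.024,.066,103.3)])
```

```text
[495.44586821 319.96489744] [120. 353. 116. 354.] [ -85.4 -173.3   95.     7.3]
[0.957, -0.01, 0.051] -0.0 rows 2 -> [ 0.641 -0.069  0.155] 103.3
[0.956, -0.011, 0.051] -0.001 rows 2 -> [0.618 0.024 0.15 ] 103.3
--
[0.0, 0.0, 0.84] 0.0 rows 2 -> [0.618 0.024 0.066] 103.3
--
```

>>> carry_out(
  delta_pos=[
    [0.957, -0.01, 0.05],
    [0.957, -0.01, 0.05],
    [0.957, -0.01, 0.05],
  ],
  spin=[0, 0, 0],
  gripper=[100, 100, 100],
)

```text
time_s: 25.7
tcp_pos: [0.6409, -0.0668, 0.1561]
ee_rot: [[-0.233, 0.972, -0.001], [0.972, 0.233, -0.0], [0.0, -0.001, -1.0]]
wrist_force: [0.6, -0.3, 0.7]
gripper_width: 0.995
```

>>> carry_out(
  delta_pos=[
    [0.956, -0.011, 0.05],
    [0.956, -0.011, 0.05],
    [0.956, -0.011, 0.05],
    [0.956, -0.011, 0.05],
  ],
  spin=[0, 0, 0, 0],
  gripper=[100, 100, 100, 100],
)

```text
time_s: 26.2
tcp_pos: [0.6188, 0.0231, 0.1515]
ee_rot: [[-0.229, 0.973, -0.0], [0.973, 0.229, -0.0], [-0.0, -0.0, -1.0]]
wrist_force: [0.4, -0.1, -0.3]
gripper_width: 1.001
```

>>> carry_out(
  delta_pos=[
    [0, 0, 0.4],
    [0, 0, 0.7],
    [0, 0, 0.83],
    [0, 0, 0.83],
    [0, 0, 0.83],
    [0, 0, 0.83],
    [0, 0, 0.83],
    [0, 0, 0.83],
    [0, 0, 0.83],
  ],
  spin=[0, 0, 0, 0, 0, 0, 0, 0, 0],
  gripper=[100, 100, 100, 100, 40, 40, 40, 40, 40],
)

```text
time_s: 27.32
tcp_pos: [0.6187, 0.024, 0.0692]
ee_rot: [[-0.23, 0.973, 0.001], [0.973, 0.23, 0.0], [-0.0, 0.001, -1.0]]
wrist_force: [-0.5, 0.7, 2.3]
gripper_width: 0.616
```

>>> carry_out(
  delta_pos=[
    [0, 0, -0.3],
    [0, 0, -0.6],
    [0, 0, -0.8],
    [0, 0, -0.8],
  ],
  spin=[0, 0, 0, 0],
  gripper=[40, 40, 40, 40],
)

```text
time_s: 27.82
tcp_pos: [0.6193, 0.0242, 0.1502]
ee_rot: [[-0.23, 0.973, 0.003], [0.973, 0.23, 0.001], [0.0, 0.003, -1.0]]
wrist_force: [0.0, 0.1, -1.8]
gripper_width: 0.618
```

Run:
```python
from h import *
im=capture('side'); save('side6',cv2.resize(im[80:384,80:400],None,fx=2,fy=2)[:600])
for r in spot_point('side','tray'): print(np.round(r['centre'],3),r['p'])
s=sense();p=np.array(s['tcp_pos']);print(p,yawof(s['ee_rot']),s['wrist_force'],s['gripper_width']*87)
```

```text
[ 0.492  0.323 -0.   ] 0.62
[0.61776066 0.02389124 0.1477129 ] 103.25565758076027 [-0.24301865  0.53840986 -1.49107012] 53.561256220662635
```

View pics/side6.png

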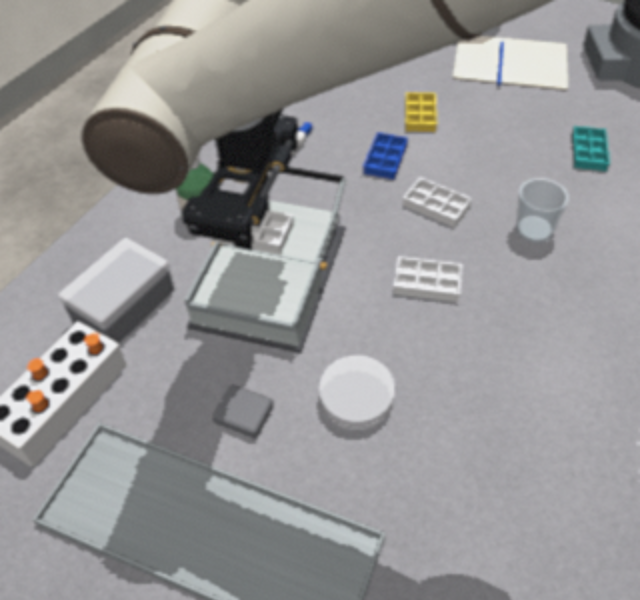

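Run:
```python
from h import *
w=unproj('side',np.array([(130,295),(271,347.5),(99,341)]),.014)[:,:2]*1000
e=w[1]-w[0];g=w[2]-w[0];print(w.round(),np.hypot(*e),np.degrees(np.arctan2(*e[::-1])),np.hypot(*g),np.degrees(np.arctan2(*g[::-1])),(w[1]+w[2])/2)
for yaw in (4,5,6):
  a=np.radians(yaw); c=np.array([.494,.325])
  print(yaw,[ (c+x*np.array([np.cos(a),np.sin(a)])).round(4) for x in(.1,0,-.1)])
a=5
plan([(.594,.334,.147,185),(.594,.334,.06,185)])
```

```text
[[673. 291.]
 [326. 247.]
 [660. 406.]] 350.0413318233414 -172.73157308910137 115.06709244932794 96.69401631093177 [492.90733052 326.25928422]
4 [array([0.5938, 0.332 ]), array([0.494, 0.325]), array([0.3942, 0.318 ])]
5 [array([0.5936, 0.3337]), array([0.494, 0.325]), array([0.3944, 0.3163])]
6 [array([0.5935, 0.3355]), array([0.494, 0.325]), array([0.3945, 0.3145])]
[0.768, 0.12, 0.002] -0.454 rows 2 -> [0.612 0.101 0.148] 123.7
[0.678, 0.381, 0.002] -0.454 rows 2 -> [0.606 0.179 0.147] 144.1
[0.503, 0.593, 0.002] -0.454 rows 2 -> [0.6   0.256 0.147] 164.5
[0.264, 0.731, 0.001] -0.455 rows 2 -> [0.594 0.334 0.147] 185.0
--
[-0.0, 0.0, 0.87] 0.0 rows 2 -> [0.594 0.334 0.06 ] 185.0
--
```

Run:
```python
from h import *
plan([(.593,.337,.147,187),(.593,.337,.06,187)])
```

```text
[0.776, 0.119, 0.002] -0.465 rows 2 -> [0.612 0.102 0.148] 124.2
[0.682, 0.389, 0.002] -0.465 rows 2 -> [0.605 0.18  0.147] 145.1
[0.499, 0.607, 0.002] -0.465 rows 2 -> [0.599 0.259 0.147] 166.0
[0.249, 0.744, 0.001] -0.466 rows 2 -> [0.593 0.337 0.147] 187.0
--
[0.0, 0.0, 0.87] 0.0 rows 2 -> [0.593 0.337 0.06 ] 187.0
--
```

>>> carry_out(
  delta_pos=[
    [0.776, 0.119, 0],
    [0.776, 0.119, 0],
    [0.776, 0.119, 0],
  ],
  spin=[-0.465, -0.465, -0.465],
  gripper=[40, 40, 40],
)

```text
time_s: 28.3
tcp_pos: [0.6114, 0.1031, 0.147]
ee_rot: [[-0.562, 0.827, -0.003], [0.827, 0.562, -0.001], [0.001, -0.003, -1.0]]
wrist_force: [-0.7, 0.5, -1.1]
gripper_width: 0.613
```

>>> carry_out(
  delta_pos=[
    [0.682, 0.389, 0],
    [0.682, 0.389, 0],
    [0.682, 0.389, 0],
  ],
  spin=[-0.465, -0.465, -0.465],
  gripper=[40, 40, 40],
)

```text
time_s: 28.68
tcp_pos: [0.6057, 0.1805, 0.1476]
ee_rot: [[-0.819, 0.574, -0.002], [0.574, 0.819, -0.001], [0.001, -0.002, -1.0]]
wrist_force: [0.7, -0.2, -1.1]
gripper_width: 0.617
```

>>> carry_out(
  delta_pos=[
    [0.499, 0.607, 0],
    [0.499, 0.607, 0],
    [0.499, 0.607, 0],
  ],
  spin=[-0.465, -0.465, -0.465],
  gripper=[40, 40, 40],
)

```text
time_s: 29.05
tcp_pos: [0.5997, 0.2582, 0.1479]
ee_rot: [[-0.969, 0.246, -0.001], [0.246, 0.969, -0.001], [0.001, -0.001, -1.0]]
wrist_force: [-0.1, -0.6, -0.9]
gripper_width: 0.618
```

>>> carry_out(
  delta_pos=[
    [0.249, 0.744, 0],
    [0.249, 0.744, 0],
    [0.249, 0.744, 0],
    [0.249, 0.744, 0],
    [0.249, 0.744, 0],
  ],
  spin=[-0.466, -0.466, -0.466, -0.466, -0.466],
  gripper=[40, 40, 40, 40, 40],
)

```text
time_s: 29.68
tcp_pos: [0.594, 0.3352, 0.1488]
ee_rot: [[-0.993, -0.118, -0.0], [-0.118, 0.993, -0.0], [0.0, -0.0, -1.0]]
wrist_force: [-0.2, 0.6, -1.1]
gripper_width: 0.616
```

>>> carry_out(
  delta_pos=[
    [0, 0, 0.4],
    [0, 0, 0.87],
    [0, 0, 0.87],
    [0, 0, 0.87],
  ],
  spin=[0, 0, 0, 0],
  gripper=[40, 40, 40, 40],
)

```text
time_s: 30.18
tcp_pos: [0.595, 0.3372, 0.0637]
ee_rot: [[-0.993, -0.122, 0.003], [-0.122, 0.993, 0.001], [-0.003, 0.001, -1.0]]
wrist_force: [0.6, 1.0, -0.2]
gripper_width: 0.617
```

Run:
```python
from h import *
im=capture('side'); save('side7',cv2.resize(im[230:384,80:340],None,fx=2.5,fy=2.5))
s=sense();p=np.array(s['tcp_pos']);print(p,yawof(s['ee_rot']),s['wrist_force'],s['gripper_width']*87)
```

```text
[0.59525053 0.33768342 0.06444278] -172.9893429937839 [ 1.21399436 -0.25565525 -0.803995  ] 53.80188363587812
```

View pics/side7.png

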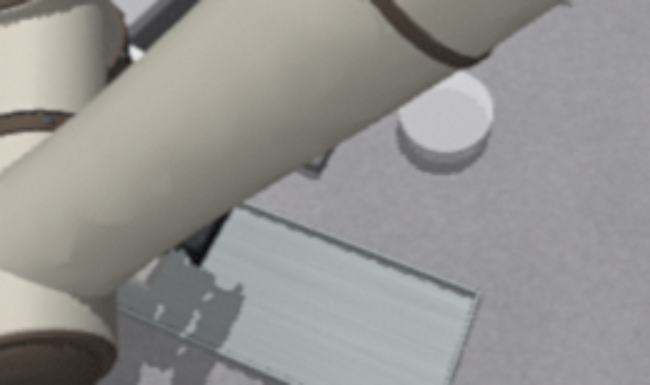

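>>> carry_out(
  delta_pos=[
    [0, 0, 0.2],
    [0, 0, 0.32],
    [0, 0, 0.36],
    [0, 0, 0.36],
    [0, 0, 0.36],
    [0, 0, 0.36],
    [0, 0, 0.36],
    [0, 0, 0],
    [0, 0, -0.5],
    [0, 0, -0.8],
    [0, 0, -0.8],
  ],
  spin=[0, 0, 0, 0, 0, 0, 0, 0, 0, 0, 0],
  gripper=[40, 40, 40, 40, 80, 80, 80, 80, 80, 80, 80],
)

```text
time_s: 31.6
tcp_pos: [0.5951, 0.3381, 0.1453]
ee_rot: [[-0.992, -0.123, 0.006], [-0.123, 0.992, 0.004], [-0.006, 0.004, -1.0]]
wrist_force: [0.5, 0.3, 0.2]
gripper_width: 0.803
```

Run:
```python
from h import *
for n in('side','top'):
    im=capture(n)
    for r in spot_point(n,'dish_c'): print(n,np.round(r['centre'],3),round(r['p'],2))
s=sense();y=yawof(s['ee_rot']);print(s['tcp_pos'],y,s['wrist_force'])
im,o=whites('top')
for x in o:
    if x[0][1]<-50 and x[1][0]<60: print(*x)
# dish a: jaws perpendicular to long axis 18.5 -> 108.5
plan([(.424,-.1025,.14,-250.5),(.424,-.1025,.021,-250.5)],yaw=y)
```

```text
side [0.591 0.339 0.006] 0.76
side [ 0.425 -0.101  0.001] 0.52
top [ 0.425 -0.103  0.003] 0.97
top [ 0.297 -0.486  0.003] 0.88
top [ 0.595  0.334 -0.   ] 0.83
top [ 0.594 -0.309 -0.   ] 0.71
top [ 0.589 -0.447 -0.   ] 0.71
top [ 0.471 -0.249  0.004] 0.58
[0.59288717 0.33639079 0.13993992] -172.99458533326327 [ 0.7055429   0.65165693 -0.58188643]
[423.7 -99.6] [42.3 83. ] 18.8 [254. 232.]
[ 472.1 -246.2] [39.8 79.5] 175.9 [302. 217.]
[ 745.4 -233.5] [ 19.8 110.3] 89.0 [298. 133.]
[0.442, -0.83, -0.0] 0.344 rows 2 -> [0.559 0.249 0.14 ] -188.5
[0.205, -0.918, -0.0] 0.345 rows 2 -> [0.525 0.161 0.14 ] -204.0
[-0.048, -0.94, -0.0] 0.344 rows 2 -> [0.492 0.073 0.14 ] -219.5
[-0.297, -0.892, -0.0] 0.345 rows 2 -> [ 0.458 -0.015  0.14 ] -235.0
[-0.526, -0.78, -0.001] 0.344 rows 2 -> [ 0.424 -0.102  0.14 ] -250.5
--
[-0.0, -0.0, 0.595] 0.0 rows 1 -> [ 0.424 -0.102  0.081] -250.5
[-0.0, -0.0, 0.595] 0.0 rows 1 -> [ 0.424 -0.102  0.021] -250.5
--
```

>>> carry_out(
  delta_pos=[
    [0.442, -0.83, 0],
    [0.442, -0.83, 0],
    [0.442, -0.83, 0],
  ],
  spin=[0.344, 0.344, 0.344],
  gripper=[100, 100, 100],
)

```text
time_s: 32.22
tcp_pos: [0.5588, 0.247, 0.141]
ee_rot: [[-0.989, 0.149, -0.002], [0.149, 0.989, -0.002], [0.002, -0.002, -1.0]]
wrist_force: [0.0, 0.3, -0.9]
gripper_width: 0.985
```

>>> carry_out(
  delta_pos=[
    [0.205, -0.918, 0],
    [0.205, -0.918, 0],
    [0.205, -0.918, 0],
  ],
  spin=[0.345, 0.345, 0.345],
  gripper=[100, 100, 100],
)

```text
time_s: 32.6
tcp_pos: [0.5256, 0.1602, 0.1413]
ee_rot: [[-0.913, 0.407, -0.001], [0.407, 0.913, -0.001], [0.001, -0.001, -1.0]]
wrist_force: [0.7, 1.3, 0.9]
gripper_width: 1.002
```

>>> carry_out(
  delta_pos=[
    [-0.048, -0.94, 0],
    [-0.048, -0.94, 0],
    [-0.048, -0.94, 0],
  ],
  spin=[0.344, 0.344, 0.344],
  gripper=[100, 100, 100],
)

```text
time_s: 32.98
tcp_pos: [0.4924, 0.0731, 0.1416]
ee_rot: [[-0.772, 0.636, -0.0], [0.636, 0.772, -0.0], [0.0, -0.0, -1.0]]
wrist_force: [-0.0, -0.7, 0.6]
gripper_width: 1.003
```

>>> carry_out(
  delta_pos=[
    [-0.297, -0.892, 0],
    [-0.297, -0.892, 0],
    [-0.297, -0.892, 0],
  ],
  spin=[0.345, 0.345, 0.345],
  gripper=[100, 100, 100],
)

```text
time_s: 33.35
tcp_pos: [0.4593, -0.0143, 0.1417]
ee_rot: [[-0.574, 0.819, 0.0], [0.819, 0.574, -0.0], [-0.0, 0.0, -1.0]]
wrist_force: [0.4, 0.6, 1.0]
gripper_width: 0.998
```

>>> carry_out(
  delta_pos=[
    [-0.526, -0.78, 0],
    [-0.526, -0.78, 0],
    [-0.526, -0.78, 0.3],
    [-0.526, -0.78, 0.3],
    [-0.526, -0.78, 0.3],
  ],
  spin=[0.344, 0.344, 0.344, 0.344, 0.344],
  gripper=[100, 100, 100, 100, 100],
)

```text
time_s: 33.98
tcp_pos: [0.4266, -0.1011, 0.1123]
ee_rot: [[-0.337, 0.941, 0.001], [0.941, 0.337, -0.0], [-0.001, 0.001, -1.0]]
wrist_force: [0.3, 0.9, 0.0]
gripper_width: 1.004
```

Run:
```python
from h import *
capture('side')
for r in spot_point('side','dish_c'): print(np.round(r['centre'],3),round(r['p'],2))
s=sense();y=yawof(s['ee_rot'])-360;print(s['tcp_pos'],y)
plan([(.424,-.1025,.021,-251)],yaw=y)
```

```text
[0.591 0.336 0.008] 0.93
[ 0.421 -0.106  0.004] 0.79
[ 0.292 -0.486  0.002] 0.79
[ 0.326 -0.271  0.002] 0.57
[ 0.474 -0.251  0.   ] 0.56
[0.494 0.325 0.001] 0.17
[ 0.42629557 -0.10123602  0.11257931] -250.34366917218253
[-0.004, -0.026, 0.916] 0.015 rows 2 -> [ 0.424 -0.102  0.021] -251.0
--
```

>>> carry_out(
  delta_pos=[
    [0, -0.026, 0.4],
    [0, -0.026, 0.75],
    [0, -0.026, 0.91],
    [0, -0.026, 0.91],
    [0, -0.026, 0.91],
    [0, -0.026, 0.91],
    [0, -0.026, 0.91],
    [0, -0.026, 0.91],
    [0, -0.026, 0.91],
  ],
  spin=[0.015, 0.015, 0.015, 0.015, 0.015, 0.015, 0.015, 0.015, 0.015],
  gripper=[100, 100, 100, 40, 40, 40, 40, 40, 40],
)

```text
time_s: 35.2
tcp_pos: [0.4229, -0.1028, 0.0214]
ee_rot: [[-0.323, 0.946, 0.001], [0.946, 0.323, 0.0], [-0.0, 0.001, -1.0]]
wrist_force: [-0.7, 1.8, 6.0]
gripper_width: 0.617
```

>>> carry_out(
  delta_pos=[
    [0, 0, -0.3],
    [0, 0, -0.6],
    [0, 0, -0.95],
    [0, 0, -0.95],
    [0, 0, -0.95],
  ],
  spin=[0, 0, 0, 0, 0],
  gripper=[40, 40, 40, 40, 40],
)

```text
time_s: 35.83
tcp_pos: [0.4215, -0.1029, 0.1151]
ee_rot: [[-0.323, 0.947, -0.001], [0.947, 0.323, 0.0], [0.001, -0.001, -1.0]]
wrist_force: [-0.1, -0.6, -1.5]
gripper_width: 0.612
```

Run:
```python
from h import *
s=sense();y=yawof(s['ee_rot'])-360;print(s['tcp_pos'],y,s['gripper_width']*87)
plan([(.494,.325,.11,-173)],yaw=y)
```

```text
[ 0.42147315 -0.10291382  0.11506177] -251.1787610986998 53.26981032475753
[0.763, 0.413, 0.01] -0.347 rows 2 -> [ 0.436 -0.017  0.114] -235.6
[0.624, 0.604, 0.01] -0.348 rows 2 -> [0.45  0.068 0.113] -219.9
[0.438, 0.75, 0.01] -0.347 rows 2 -> [0.465 0.154 0.112] -204.3
[0.22, 0.84, 0.01] -0.348 rows 2 -> [0.479 0.239 0.111] -188.6
[-0.015, 0.867, 0.011] -0.347 rows 2 -> [0.494 0.325 0.11 ] -173.0
--
```

>>> carry_out(
  delta_pos=[
    [0.763, 0.413, 0],
    [0.763, 0.413, 0],
    [0.763, 0.413, 0],
  ],
  spin=[-0.347, -0.347, -0.347],
  gripper=[40, 40, 40],
)

```text
time_s: 36.2
tcp_pos: [0.4363, -0.0164, 0.1144]
ee_rot: [[-0.568, 0.823, -0.003], [0.823, 0.568, -0.001], [0.001, -0.003, -1.0]]
wrist_force: [-0.2, 0.2, -1.9]
gripper_width: 0.617
```

>>> carry_out(
  delta_pos=[
    [0.624, 0.604, 0],
    [0.624, 0.604, 0],
    [0.624, 0.604, 0],
  ],
  spin=[-0.348, -0.348, -0.348],
  gripper=[40, 40, 40],
)

```text
time_s: 36.58
tcp_pos: [0.4509, 0.0686, 0.1147]
ee_rot: [[-0.768, 0.641, -0.002], [0.641, 0.768, -0.001], [0.001, -0.002, -1.0]]
wrist_force: [-0.4, -0.7, -0.0]
gripper_width: 0.617
```

>>> carry_out(
  delta_pos=[
    [0.438, 0.75, 0],
    [0.438, 0.75, 0],
    [0.438, 0.75, 0],
  ],
  spin=[-0.347, -0.347, -0.347],
  gripper=[40, 40, 40],
)

```text
time_s: 36.95
tcp_pos: [0.4655, 0.1536, 0.1149]
ee_rot: [[-0.911, 0.412, -0.002], [0.412, 0.911, -0.001], [0.001, -0.002, -1.0]]
wrist_force: [-0.9, -0.6, -1.5]
gripper_width: 0.614
```

>>> carry_out(
  delta_pos=[
    [0.22, 0.84, 0],
    [0.22, 0.84, 0],
    [0.22, 0.84, 0],
  ],
  spin=[-0.348, -0.348, -0.348],
  gripper=[40, 40, 40],
)

```text
time_s: 37.33
tcp_pos: [0.48, 0.2388, 0.1149]
ee_rot: [[-0.988, 0.152, -0.002], [0.152, 0.988, -0.001], [0.001, -0.001, -1.0]]
wrist_force: [-0.4, -0.3, -1.7]
gripper_width: 0.619
```

>>> carry_out(
  delta_pos=[
    [-0.015, 0.867, 0],
    [-0.015, 0.867, 0],
    [-0.015, 0.867, 0],
    [-0.015, 0.867, 0],
    [-0.015, 0.867, 0],
  ],
  spin=[-0.347, -0.347, -0.347, -0.347, -0.347],
  gripper=[40, 40, 40, 40, 40],
)

```text
time_s: 37.95
tcp_pos: [0.4944, 0.3231, 0.1157]
ee_rot: [[-0.993, -0.12, -0.001], [-0.12, 0.993, -0.001], [0.001, -0.001, -1.0]]
wrist_force: [-0.1, -0.2, -0.7]
gripper_width: 0.614
```

Run:
```python
from h import *
for n in('side','top'):
    capture(n)
    for r in spot_point(n,'dish_a'): print(n,np.round(r['centre'],3),round(r['p'],2))
s=sense();y=yawof(s['ee_rot']);print(s['tcp_pos'],y,s['gripper_width']*87,s['wrist_force'])
```

```text
side [ 0.587 -0.445  0.001] 0.66
side [ 0.475 -0.249  0.002] 0.45
top [ 0.474 -0.25   0.006] 0.93
top [ 0.588 -0.311 -0.001] 0.78
top [ 0.59  -0.448 -0.002] 0.76
top [ 0.3   -0.487  0.002] 0.69
top [0.494 0.327 0.096] 0.64
top [0.594 0.334 0.001] 0.64
[0.49464735 0.32443665 0.11594431] -173.0369794798089 53.677407256446756 [-0.2257753   0.1753053  -0.49181497]
```

>>> carry_out(
  delta_pos=[
    [0, 0, 0.4],
    [0, 0, 0.7],
    [0, 0, 0.85],
    [0, 0, 0.9],
    [0, 0, 0.9],
    [0, 0, 0.9],
    [0, 0, 0.9],
    [0, 0, 0.9],
    [0, 0, 0.5],
    [0, 0, 0],
    [0, 0, -0.2],
    [0, 0, -0.2],
  ],
  spin=[0, 0, 0, 0, 0, 0, 0, 0, 0, 0, 0, 0],
  gripper=[40, 40, 40, 40, 40, 80, 80, 80, 80, 80, 80, 80],
)

```text
time_s: 39.65
tcp_pos: [0.4954, 0.3259, 0.1378]
ee_rot: [[-0.992, -0.122, 0.003], [-0.122, 0.992, 0.004], [-0.004, 0.003, -1.0]]
wrist_force: [0.8, -0.1, -0.4]
gripper_width: 0.798
```

Run:
```python
from h import *
for n in('side','top'):
    im=capture(n)
    for r in spot_point(n,'dish_a'): print(n,np.round(r['centre'],3),round(r['p'],2))
save('top8',cv2.resize(im[130:290,280:340],(300,800))[:600])
s=sense();y=yawof(s['ee_rot']);print(s['tcp_pos'],y,s['gripper_width']*87,s['wrist_force'])
im,o=whites('top')
for x in o:
    if x[0][1]<-50 and x[1][0]<60: print(*x)
plan([(.474,-.251,.13,-265.5)],yaw=y)
```

```text
side [ 0.593 -0.314 -0.002] 0.79
side [ 0.59  -0.446  0.001] 0.62
side [ 0.743 -0.212 -0.001] 0.26
top [0.597 0.334 0.002] 0.89
top [ 0.297 -0.486  0.002] 0.88
top [ 0.472 -0.25   0.002] 0.83
top [ 0.59  -0.447  0.004] 0.76
top [ 0.592 -0.309  0.   ] 0.75
top [0.495 0.325 0.005] 0.67
top [0.538 0.192 0.003] 0.41
[0.49391901 0.32435564 0.13406754] -172.99627276772927 69.67624184711504 [ 0.37659415  0.73017357 -0.09619194]
[ 472.1 -246.2] [39.8 79.5] 175.9 [302. 217.]
[ 745.4 -233.5] [ 19.9 110.3] 88.9 [298. 132.]
[0.15, -0.948, 0.007] 0.343 rows 2 -> [0.491 0.229 0.133] -188.4
[-0.108, -0.954, 0.007] 0.343 rows 2 -> [0.487 0.133 0.133] -203.9
[-0.357, -0.89, 0.007] 0.342 rows 2 -> [0.484 0.037 0.132] -219.3
[-0.581, -0.764, 0.007] 0.343 rows 2 -> [ 0.481 -0.059  0.131] -234.7
[-0.763, -0.582, 0.006] 0.342 rows 2 -> [ 0.477 -0.155  0.131] -250.1
[-0.89, -0.358, 0.007] 0.343 rows 2 -> [ 0.474 -0.251  0.13 ] -265.5
--
```

Run:
```python
from h import *
s=sense();y=yawof(s['ee_rot'])
plan([(.474,-.251,.12,-274.2)],yaw=y)
```

```text
[0.15, -0.948, 0.023] 0.375 rows 2 -> [0.491 0.229 0.132] -189.9
[-0.131, -0.951, 0.024] 0.375 rows 2 -> [0.487 0.133 0.129] -206.7
[-0.402, -0.871, 0.023] 0.375 rows 2 -> [0.484 0.037 0.127] -223.6
[-0.637, -0.717, 0.024] 0.375 rows 2 -> [ 0.481 -0.059  0.125] -240.5
[-0.818, -0.502, 0.023] 0.375 rows 2 -> [ 0.477 -0.155  0.122] -257.4
[-0.929, -0.243, 0.024] 0.374 rows 2 -> [ 0.474 -0.251  0.12 ] -274.2
--
```

>>> carry_out(
  delta_pos=[
    [0.15, -0.948, 0.02],
    [0.15, -0.948, 0.02],
    [0.15, -0.948, 0.02],
  ],
  spin=[0.375, 0.375, 0.375],
  gripper=[100, 100, 100],
)

```text
time_s: 40.28
tcp_pos: [0.4906, 0.2268, 0.1327]
ee_rot: [[-0.985, 0.174, -0.002], [0.174, 0.985, -0.002], [0.002, -0.002, -1.0]]
wrist_force: [0.4, 0.6, -0.4]
gripper_width: 0.98
```

>>> carry_out(
  delta_pos=[
    [-0.131, -0.951, 0.02],
    [-0.131, -0.951, 0.02],
    [-0.131, -0.951, 0.02],
  ],
  spin=[0.375, 0.375, 0.375],
  gripper=[100, 100, 100],
)

```text
time_s: 40.65
tcp_pos: [0.4877, 0.132, 0.1312]
ee_rot: [[-0.893, 0.451, -0.001], [0.451, 0.893, -0.001], [0.001, -0.001, -1.0]]
wrist_force: [0.3, 0.3, -0.6]
gripper_width: 1.001
```

>>> carry_out(
  delta_pos=[
    [-0.402, -0.871, 0.02],
    [-0.402, -0.871, 0.02],
    [-0.402, -0.871, 0.02],
  ],
  spin=[0.375, 0.375, 0.375],
  gripper=[100, 100, 100],
)

```text
time_s: 41.02
tcp_pos: [0.485, 0.0369, 0.1294]
ee_rot: [[-0.724, 0.69, -0.0], [0.69, 0.724, -0.0], [0.0, -0.0, -1.0]]
wrist_force: [0.3, -0.2, -0.4]
gripper_width: 0.999
```

>>> carry_out(
  delta_pos=[
    [-0.637, -0.717, 0.02],
    [-0.637, -0.717, 0.02],
    [-0.637, -0.717, 0.02],
  ],
  spin=[0.375, 0.375, 0.375],
  gripper=[100, 100, 100],
)

```text
time_s: 41.4
tcp_pos: [0.4822, -0.0586, 0.1275]
ee_rot: [[-0.493, 0.87, 0.0], [0.87, 0.493, -0.0], [-0.0, 0.0, -1.0]]
wrist_force: [-0.6, -0.4, 0.1]
gripper_width: 1.002
```

>>> carry_out(
  delta_pos=[
    [-0.818, -0.502, 0.02],
    [-0.818, -0.502, 0.02],
    [-0.818, -0.502, 0.02],
  ],
  spin=[0.375, 0.375, 0.375],
  gripper=[100, 100, 100],
)

```text
time_s: 41.78
tcp_pos: [0.4791, -0.1544, 0.1255]
ee_rot: [[-0.22, 0.976, 0.0], [0.976, 0.22, -0.0], [-0.0, 0.0, -1.0]]
wrist_force: [0.5, -0.3, 0.3]
gripper_width: 1.001
```

>>> carry_out(
  delta_pos=[
    [-0.929, -0.243, 0.02],
    [-0.929, -0.243, 0.02],
    [-0.929, -0.243, 0.02],
    [-0.929, -0.243, 0.02],
    [-0.929, -0.243, 0.02],
  ],
  spin=[0.374, 0.374, 0.374, 0.374, 0.374],
  gripper=[100, 100, 100, 100, 100],
)

```text
time_s: 42.4
tcp_pos: [0.4752, -0.2489, 0.1239]
ee_rot: [[0.07, 0.998, 0.0], [0.998, -0.07, 0.0], [0.0, 0.0, -1.0]]
wrist_force: [-0.0, -0.0, -0.0]
gripper_width: 0.999
```

Run:
```python
from h import *
im=capture('side'); save('side9',cv2.resize(im[100:260,180:400],None,fx=2.5,fy=2.5))
for r in spot_point('side','dish_c'): print(np.round(r['centre'],3),round(r['p'],2))
s=sense();y=yawof(s['ee_rot'])-360;print(s['tcp_pos'],y)
plan([(.474,-.251,.021,-274.2)],yaw=y)
```

```text
[ 0.591 -0.313 -0.004] 0.83
[0.59  0.339 0.008] 0.8
[ 0.295 -0.487 -0.   ] 0.78
[ 0.473 -0.25  -0.001] 0.61
[ 0.586 -0.444 -0.001] 0.45
[ 0.47502095 -0.24932592  0.12391827] -274.0434503765795
[-0.009, -0.005, 0.515] 0.002 rows 1 -> [ 0.474 -0.25   0.072] -274.1
[-0.008, -0.004, 0.514] 0.001 rows 1 -> [ 0.474 -0.251  0.021] -274.2
--
```

View pics/side9.png

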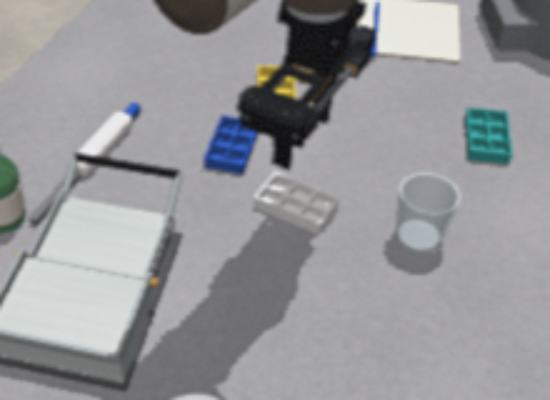

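The gripper stands over the white mouth-up dish at (295,198), clear of the blue one at (230,145).

>>> carry_out(
  delta_pos=[
    [-0.01, -0.01, 0.4],
    [-0.01, -0.01, 0.8],
    [-0.01, -0.01, 1],
    [-0.01, -0.01, 1],
    [-0.01, -0.01, 1],
    [-0.01, -0.01, 1],
    [-0.01, -0.01, 1],
    [-0.01, -0.01, 1],
    [-0.01, -0.01, 1],
  ],
  spin=[0, 0, 0, 0, 0, 0, 0, 0, 0],
  gripper=[100, 100, 100, 40, 40, 40, 40, 40, 40],
)

```text
time_s: 43.62
tcp_pos: [0.4741, -0.2514, 0.0246]
ee_rot: [[0.073, 0.997, 0.001], [0.997, -0.073, -0.0], [-0.0, 0.001, -1.0]]
wrist_force: [-1.3, 2.0, 5.6]
gripper_width: 0.619
```

>>> carry_out(
  delta_pos=[
    [0, 0, -0.3],
    [0, 0, -0.6],
    [0, 0, -0.95],
    [0, 0, -0.95],
    [0, 0, -0.95],
  ],
  spin=[0, 0, 0, 0, 0],
  gripper=[40, 40, 40, 40, 40],
)

```text
time_s: 44.25
tcp_pos: [0.4728, -0.2511, 0.118]
ee_rot: [[0.073, 0.997, -0.001], [0.997, -0.073, 0.001], [0.001, -0.001, -1.0]]
wrist_force: [-0.6, 0.1, -1.1]
gripper_width: 0.614
```

Run:
```python
from h import *
s=sense();y=yawof(s['ee_rot'])-360;print(s['tcp_pos'],y,s['gripper_width']*87)
plan([(.395,.313,.115,-173)],yaw=y)
```

```text
[ 0.47275596 -0.25107374  0.11801757] -274.21331185283907 53.45765774895032
[0.928, -0.198, 0.005] -0.375 rows 2 -> [ 0.46  -0.157  0.118] -257.3
[0.946, 0.08, 0.005] -0.375 rows 2 -> [ 0.447 -0.063  0.117] -240.5
[0.882, 0.351, 0.005] -0.375 rows 2 -> [0.434 0.031 0.117] -223.6
[0.742, 0.591, 0.005] -0.375 rows 2 -> [0.421 0.125 0.116] -206.7
[0.539, 0.781, 0.005] -0.375 rows 2 -> [0.408 0.219 0.116] -189.8
[0.288, 0.904, 0.005] -0.374 rows 2 -> [0.395 0.313 0.115] -173.0
--
```

>>> carry_out(
  delta_pos=[
    [0.928, -0.198, 0],
    [0.928, -0.198, 0],
    [0.928, -0.198, 0],
  ],
  spin=[-0.375, -0.375, -0.375],
  gripper=[40, 40, 40],
)

```text
time_s: 44.62
tcp_pos: [0.4592, -0.1557, 0.1175]
ee_rot: [[-0.223, 0.975, -0.003], [0.975, 0.223, 0.0], [0.001, -0.003, -1.0]]
wrist_force: [-0.6, -0.4, -0.6]
gripper_width: 0.617
```

>>> carry_out(
  delta_pos=[
    [0.946, 0.08, 0],
    [0.946, 0.08, 0],
    [0.946, 0.08, 0],
  ],
  spin=[-0.375, -0.375, -0.375],
  gripper=[40, 40, 40],
)

```text
time_s: 45.0
tcp_pos: [0.4471, -0.0624, 0.118]
ee_rot: [[-0.495, 0.869, -0.002], [0.869, 0.495, -0.0], [0.001, -0.002, -1.0]]
wrist_force: [0.2, -0.1, -1.0]
gripper_width: 0.621
```

>>> carry_out(
  delta_pos=[
    [0.882, 0.351, 0],
    [0.882, 0.351, 0],
    [0.882, 0.351, 0],
  ],
  spin=[-0.375, -0.375, -0.375],
  gripper=[40, 40, 40],
)

```text
time_s: 45.38
tcp_pos: [0.4348, 0.0313, 0.1183]
ee_rot: [[-0.725, 0.689, -0.001], [0.689, 0.725, -0.0], [0.0, -0.001, -1.0]]
wrist_force: [0.2, -0.3, -1.4]
gripper_width: 0.619
```

>>> carry_out(
  delta_pos=[
    [0.742, 0.591, 0],
    [0.742, 0.591, 0],
    [0.742, 0.591, 0],
  ],
  spin=[-0.375, -0.375, -0.375],
  gripper=[40, 40, 40],
)

```text
time_s: 45.75
tcp_pos: [0.4221, 0.1252, 0.1184]
ee_rot: [[-0.893, 0.449, -0.0], [0.449, 0.893, -0.0], [0.0, -0.001, -1.0]]
wrist_force: [-0.4, 0.2, -1.2]
gripper_width: 0.613
```

>>> carry_out(
  delta_pos=[
    [0.539, 0.781, 0],
    [0.539, 0.781, 0],
    [0.539, 0.781, 0],
  ],
  spin=[-0.375, -0.375, -0.375],
  gripper=[40, 40, 40],
)

```text
time_s: 46.12
tcp_pos: [0.4091, 0.2189, 0.1183]
ee_rot: [[-0.985, 0.171, -0.0], [0.171, 0.985, -0.001], [0.0, -0.001, -1.0]]
wrist_force: [-0.3, -0.5, -1.1]
gripper_width: 0.616
```

>>> carry_out(
  delta_pos=[
    [0.288, 0.904, 0],
    [0.288, 0.904, 0],
    [0.288, 0.904, 0],
    [0.288, 0.904, 0],
    [0.288, 0.904, 0],
  ],
  spin=[-0.374, -0.374, -0.374, -0.374, -0.374],
  gripper=[40, 40, 40, 40, 40],
)

```text
time_s: 46.75
tcp_pos: [0.3957, 0.3108, 0.1185]
ee_rot: [[-0.993, -0.119, -0.001], [-0.119, 0.993, -0.001], [0.001, -0.001, -1.0]]
wrist_force: [-0.6, -0.9, -1.0]
gripper_width: 0.615
```

Run:
```python
from h import *
for n in('side','top'):
    im=capture(n)
    if n=='side': save('side10',cv2.resize(im[200:384,60:340],None,fx=2.5,fy=2.5))
    for r in spot_point(n,'dish_a'): print(n,np.round(r['centre'],3),round(r['p'],2))
s=sense();y=yawof(s['ee_rot']);print(s['tcp_pos'],y,s['gripper_width']*87,s['wrist_force'])
```

```text
side [ 0.59  -0.314 -0.006] 0.95
side [0.395 0.307 0.096] 0.91
side [ 0.588 -0.444  0.003] 0.86
side [ 0.296 -0.486  0.001] 0.85
side [0.494 0.324 0.008] 0.74
side [0.594 0.34  0.01 ] 0.71
top [ 0.592 -0.311  0.001] 0.88
top [0.497 0.327 0.007] 0.83
top [ 0.59  -0.447  0.001] 0.82
top [0.592 0.334 0.005] 0.77
top [0.395 0.308 0.098] 0.69
top [ 0.302 -0.489  0.002] 0.59
top [ 0.774  0.13  -0.   ] 0.18
[0.39567817 0.31199128 0.11887281] -173.04908611822563 53.559465274402925 [ 0.2595356  -0.65145662 -1.63595158]
```

View pics/side10.png

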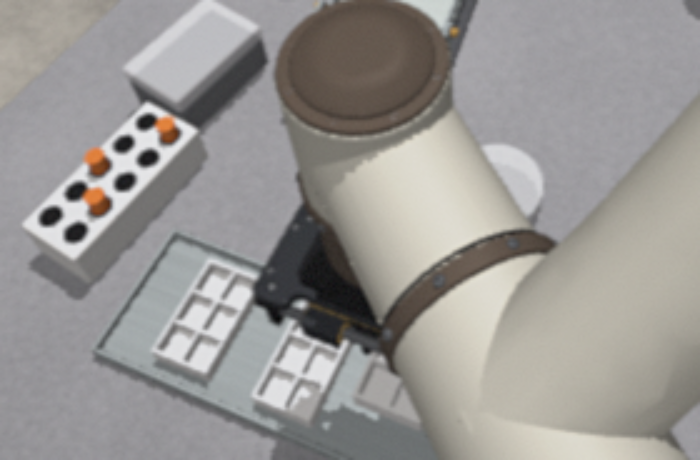

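Two dishes lie mouth up in the tray at (210,315) and (300,365), and the third is held over its slot.

>>> carry_out(
  delta_pos=[
    [0, 0, 0.4],
    [0, 0, 0.7],
    [0, 0, 0.85],
    [0, 0, 0.9],
    [0, 0, 0.9],
    [0, 0, 0.9],
    [0, 0, 0.9],
    [0, 0, 0.9],
    [0, 0, 0.5],
    [0, 0, 0],
    [0, 0, -0.4],
    [0, 0, -0.4],
  ],
  spin=[0, 0, 0, 0, 0, 0, 0, 0, 0, 0, 0, 0],
  gripper=[40, 40, 40, 40, 40, 80, 80, 80, 80, 80, 80, 80],
)

```text
time_s: 48.45
tcp_pos: [0.3969, 0.3144, 0.1624]
ee_rot: [[-0.992, -0.123, 0.005], [-0.123, 0.992, 0.007], [-0.006, 0.006, -1.0]]
wrist_force: [-0.6, 0.2, -0.3]
gripper_width: 0.795
```

>>> carry_out(
  delta_pos=[
    [0.8, 0, -0.6],
    [0.8, 0, -0.6],
    [0.8, 0, -0.6],
    [0.8, 0, -0.6],
  ],
  spin=[0, 0, 0, 0],
  gripper=[100, 100, 100, 100],
)

```text
time_s: 48.95
tcp_pos: [0.316, 0.3026, 0.2178]
ee_rot: [[-0.992, -0.122, -0.001], [-0.122, 0.992, -0.001], [0.001, -0.001, -1.0]]
wrist_force: [0.4, 0.5, 0.2]
gripper_width: 0.991
```

>>> carry_out(
  delta_pos=[
    [0, 1, -0.2],
    [0, 1, -0.2],
    [0, 1, -0.2],
    [0, 1, -0.2],
  ],
  spin=[0, 0, 0, 0],
  gripper=[100, 100, 100, 100],
)

```text
time_s: 49.45
tcp_pos: [0.304, 0.4012, 0.2369]
ee_rot: [[-0.993, -0.121, -0.002], [-0.121, 0.993, -0.004], [0.002, -0.003, -1.0]]
wrist_force: [-0.2, 0.5, -0.2]
gripper_width: 1.001
```

>>> carry_out(
  delta_pos=[
    [0, 1, 0],
    [0, 1, 0],
    [0, 1, 0],
    [0, 1, 0],
  ],
  spin=[0, 0, 0, 0],
  gripper=[100, 100, 100, 100],
)

```text
time_s: 49.95
tcp_pos: [0.292, 0.4999, 0.238]
ee_rot: [[-0.993, -0.121, -0.001], [-0.121, 0.993, -0.002], [0.001, -0.002, -1.0]]
wrist_force: [-0.5, -0.1, 0.2]
gripper_width: 1.0
```

Run:
```python
from h import *
I=[]
for n in('side','top'):
    im=capture(n); I.append(im)
    for q in('dish_a','leaf_bar'):
        for r in spot_point(n,q)[:7]: print(n,q,np.round(r['centre'],3),round(r['p'],2))
save('end',cv2.resize(np.vstack(I),(400,600)))
save('endtop',cv2.resize(I[1],(800,600)))
s=sense();print(s['tcp_pos'],s['gripper_width']*87,s['wrist_force'],s['time_s'])
```

```text
side dish_a [0.589 0.339 0.008] 0.95
side dish_a [0.397 0.309 0.003] 0.92
side dish_a [ 0.296 -0.488  0.002] 0.88
side dish_a [ 0.593 -0.31  -0.004] 0.78
side dish_a [ 0.586 -0.446  0.002] 0.61
side leaf_bar [ 0.658 -0.162  0.06 ] 0.7
top dish_a [0.592 0.337 0.003] 0.96
top dish_a [ 0.589 -0.448  0.002] 0.95
top dish_a [ 0.592 -0.313  0.002] 0.93
top dish_a [ 0.297 -0.485  0.001] 0.92
top dish_a [0.495 0.322 0.004] 0.77
top dish_a [0.394 0.311 0.007] 0.76
top dish_a [ 0.742 -0.216 -0.001] 0.32
top leaf_bar [ 0.663 -0.16   0.058] 0.71
top leaf_bar [ 0.595  0.336 -0.   ] 0.35
[0.29187176 0.50072018 0.23913314] 86.84839022098322 [ 0.75131191 -0.30436794 -0.43150619] 50.25
```

View pics/endtop.png

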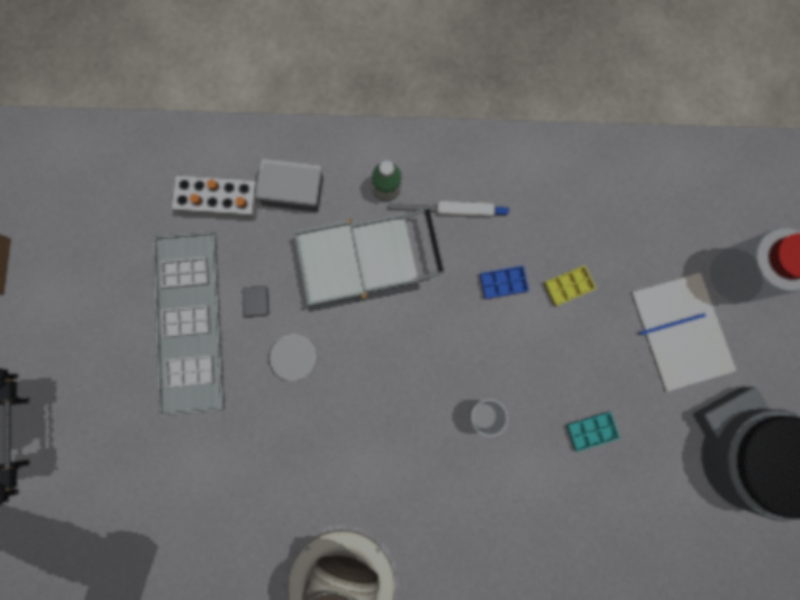

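```bash
python3 -c "
from station import finish_job; print(finish_job())"
```

```text
the job is handed in; nothing more can be done
None
```

I've handed in the job: all three white dishes on the bench lie mouth up in the carrying tray, and the leaf is level again. No fourth white dish showed in either camera.

- **Turned over:** the one mouth-down dish went over in the turnover tray. I raised the leaf to about 106°, it tumbled onto the catch side mouth up, and I took it from there once the leaf was back down. The two mouth-up dishes went straight into the tray.
- **Knocked aside:** one mouth-up dish was moved about 3 cm during the run. I measured it again before gripping it.
- **Last checks:** the final top picture shows the three dishes mouth up and apart in the tray. The leaf bar was found at 58–60 mm, against 60 mm when level. The gripper was open and touching nothing, and the clock read 50 s.
- **Bystanders:** the coloured look-alikes and the other things stand where they were at the start in the top picture.
- **Disagreements:** in the last side view the network missed the middle dish in the tray. The top view found it, and it shows clearly in the picture.

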